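Release a sprung quick coupling and rack the nipple

ROBOT

A 6-joint arm with a two-finger parallel gripper is mounted at the origin on a cart in front of the work surface, level with it; the furniture and walls round the work are solid. World frame = base frame: x ahead of the robot, y to its left, z up, the work surface at z = 0. Lengths are in m, angles in rad, forces in N, time in s.
With the tool pointing down it reaches from about 0.35 to 0.775 m from the base axis. Payload 5.5 kg.
Tool frame: the origin (TCP) lies at the very end of the fingers, on their centre line; the grasp point (between the pads) lies env.hold_point_z behind it (env.hold_point_z is the distance from the TCP to the grasp point, in m); z points along the fingers, y is the direction in which the jaws open and shut (so a half turn about z gives the same grasp; the last joint's range is limited). The gripper opens to 85 mm and grips with 20 to 120 N. Pads are 22 mm wide; open, the fingers measure 114 mm over their backs; the gripper's body (76 mm by 85 mm) begins 54 mm behind the grasp point. The pads swing forward as they close: fully open they stand 13 mm farther back than shut.
Start: joints at [0.98, 0.313, 0.046, 1.304, 0, 1.431], TCP at [0.251, 0.518, 0.197] pointing down, gripper open.
Joint ranges: [-2.76, 2.76], [-0.86, 1.69], [-1.03, 1.26], [-2.2, 2.34], [-1.47, 1.5], [-3.14, 3.14]. Speed limits (rad/s): [2.57, 2.57, 3.14, 3.14, 3.14, 3.14].

INTERFACE

Orientations are given as a unit quaternion [w, x, y, z].
In Python, from workcell import monitor, capture, camera_params, order, env gives the robot as it stands.
- The arm moves only by the tool send_rows, never from a script. Its argument "plan" is a list of rows, each an object of numbers: "rx", "ry", "rz": the turn, a rotation vector about the world's x, y, z in rad; "x", "y", "z": the shift along the world's x, y, z in mm; "claw": the opening, from 0 (shut) to 1 (fully open). In form: [{"rx": .., "ry": .., "rz": .., "x": .., "y": .., "z": .., "claw": ..}, ...]. A call has 1 to 12 rows; each row shifts and turns the commanded pose from where the row before left it; what a row does not reach is not made up. A row lasts 1/8 s, in which the tool goes at most 62.5 mm and 10.7 degrees, less where a joint would pass 70% of its speed; a pose out of reach is approached as far as the arm can. A call with a gripper value outside its range is refused whole. The fingers move at their own pace and stop on an object; the grip force is fixed at half the most. Time passes only in rows, so rows that do not move let the fingers close. It gives the time, the measured TCP pose, the force and the opening at its end, in the units of the state.
- monitor.read_state(): the state, without advancing time (a new reading comes with each control period).
- capture(name): name is "scene" or "top" or "wrist"; returns the picture (400x640x3 uint8, red, green, blue); there is no depth.
- camera_params(name): a dict with "fov_y" (degrees; the focal length in pixels is half the picture's height over the tangent of half this angle, whatever the lens; pixels are square), "cx", "cy" (the principal point, pixels), "rvec" (rotation vector, rad) and "tvec" (3), from world to camera coordinates, as OpenCV has them. Camera axes: x right, y down, z forward; pixel columns grow to the right and rows downward; lengths in m; the calibration is good to about 2 mm. A picture is of the moment at which its call begins: read the wrist's pose just before it. camera_params takes no time and is no camera call; for the wrist camera it gives the pose at the moment of the call.
- order.hand_in(): hands the job in, once; it reports no verdict.
The state is a dict: "clock": time; "joint_pos": joint angles; "joint_vel": joint speeds; "joint_efforts": joint torques, N m; "tcp_pos": TCP position; "tool_rot": TCP orientation; "contact_force": force on the tool from outside, world axes, zero at the start; "ft_torque": the same for the moment, N m; "opening": finger opening in m.
Only numpy, scipy, OpenCV 4.12 (cv2) and the standard library are available. Lean on these libraries where they do the work, as an engineer would, in place of code of your own. Each camera call takes 0.05 s, during which the arm holds its last target.

TASK

The leak test is over: take the nipple out of the quick coupling on the test stand and put it away. Turn the coupling's knurled sleeve anticlockwise (seen from above) until you feel its notch meet the locking pin and it gives way, push it fully down so that the nipple is kicked up loose, then draw the nipple straight up and out so that the sleeve snaps back up, and stand the nipple, narrow end down, fully home in the empty bore of the grey rack. Never force the sleeve against its pin or stop, never wrench at the nipple while it is still locked, and leave the other things on the bench where they are.

Things in the scene. Friction and masses are not known exactly. Their poses are not given: they have to be found in the camera images.
- test_stand: Fixed leak-test stand, origin under its middle: steel plate 104 x 104 mm, aluminium block 64 x 64 mm up to 45 mm, a small gauge on its -x side, a lever valve on its -y side, and the upright quick coupling on top. Over 60 N of contact between nipple and stand while the nipple is locked counts as wrenching (15 N of it come from the springs; pulling it or leaning on it adds to that).
- sleeve_axis (a point): Point on the coupling's upright axis, 81 mm above the bench, half-way up the knurled steel sleeve while that is up; fixed to the stand. The sleeve is 42 mm in diameter (43 mm at its lip), 32 mm high, 65 to 97 mm above the bench, and can be gripped from above round the nipple. It turns freely without end. Its spring resists with 5 N at the top, 12 N at the stop.
- pin (a point): Square locking pin, 5 mm thick, that sticks out of the coupling just below the sleeve's lower rim; fixed. At the start the sleeve is turned clockwise by an unknown 0.3 to 1.35 rad from where the notch in its rim lies over the pin (play 0.06 rad to either side). Off the notch the sleeve goes down 0.6 mm, then bears on the pin (which yields 1 to 2 mm under 20 N); on the notch it goes down 8 mm.
- socket: Fixed inner part of the coupling, origin under the stand's middle: hexagon foot, 57 mm above the bench (the sleeve's end stop), pin and tube. More than 35 N between sleeve and pin or stop counts as forcing.
- socket_mouth (a point): Centre of the mouth of the coupling's tube, 99 mm above the bench; tube 31 mm outside, bore 26 mm. The nipple's flange stands 1 mm above it while locked and 6 mm above it once kicked up; the nipple's top is then 122 and 127 mm above the bench.
- sleeve (a joint): How far the sleeve is pushed down, in m: 0 fully up, 0.008 at its stop. At 0.0071 the lock lets go and an ejector kicks the nipple up 5 mm; the lock then rides on the nipple's stem and holds the sleeve down near 0.006, even when let go, until the nipple has been drawn up some 15 mm in all; then the sleeve snaps up.
- nipple_center (a point): Centre (half-way up) of the upright steel nipple, z axis along it, 51 mm long, narrow end down, 0.15 to 0.23 kg. From below: stem 24 mm in diameter, 29 mm long with a groove; flange 32 mm in diameter, 3 mm thick; hexagon 28 mm across flats, 19 mm high (x axis square to a flat). In the coupling it turns freely; unlocked it draws out with 5 to 15 N.
- nipple: The same nipple; origin at the centre of its narrow lower end.
- empty_bore (a point): Centre of the mouth of the empty bore in the fixed grey rack (152 x 56 mm, 35 mm high, long side along this point's x axis). Bore 26.6 mm in diameter, small chamfer, right through; first of three, 50 mm apart along +x; the other two hold spare nipples that stick up 22 mm. The nipple is home with its flange on the rack, its centre 3.5 mm below this point.
- spare_a_center (a point): Centre of the spare nipple in the middle bore of the rack, same shape as the other; to be left alone.
- spare_b_center (a point): Centre of the spare nipple in the last bore of the rack; to be left alone.
- spring_2: Small steel spring 18 mm thick, 59 mm long, lying on the bench; to be left alone.
- hex_key: Black hexagon key 104 x 32 x 8 mm lying on the bench; to be left alone.
- paste_tin: Tin of assembly paste 70 mm in diameter, 55 mm high; to be left alone.
- tape_roll: Roll of insulating tape 68 mm in diameter, 19 mm high; to be left alone.
- caliper: Digital caliper 220 x 62 x 13 mm lying on the bench; to be left alone.
- sleeve_2: Loose plain steel sleeve 34 mm in diameter, 41 mm high, standing on the bench; to be left alone.
Mind the look-alikes: they are no part of the job. What is shaped like the nipple but red is not meant.

How it is judged:
On the way, in this order (a step that is already met when the one before it is completed fails the run):
1. the sleeve is pushed down and the nipple is kicked up loose in the coupling (value of joint sleeve above 0.004 m and z of nipple_center in the frame of sleeve_axis between 0.0188 and 0.026 m and horizontal distance between nipple_center and sleeve_axis below 0.004 m), for 0.2 s.
2. the nipple is drawn out and the sleeve has snapped fully up again (value of joint sleeve below 0.001 m and z of nipple_center in the frame of sleeve_axis above 0.045 m), for 0.2 s.
At the end, for the whole second after the job is handed in: The nipple stands narrow end down in the empty bore of the rack, its flange on the rack (centre within 3 mm of the bore's axis and 2 to 6 mm below its mouth, tilted less than 0.08 rad), at rest and let go, and the coupling's sleeve is fully up (within 1 mm) (horizontal distance between nipple_center and empty_bore below 0.003 m and z of nipple_center in the frame of empty_bore between -0.006 and -0.002 m and angle between nipple_center's own z axis and vertical below 0.08 rad and value of joint sleeve below 0.001 m and linear speed of nipple below 0.01 m/s); the robot touches nothing.
It fails at once if the sleeve is forced against its locking pin or end stop (over 35 N) (contact force between sleeve and socket above 35 N).
It fails at once if the nipple is wrenched while it is still locked in the coupling (over 60 N against the stand) (contact force between nipple and test_stand above 60 N and z of nipple_center in the frame of sleeve_axis below 0.0185 m).
It fails at once if a bystander or a spare nipple is moved by more than 20 mm (distance of any of spring_2, hex_key, paste_tin, tape_roll, caliper, sleeve_2, spare_a_center, spare_b_center from where it was at the start of the episode above 0.02 m).
It also fails if it takes over 64 s, if anything falls off the work surface, if the arm or the gripper's body presses on something with over 40 N, if the wrist force passes 120 N, or if a joint passes its speed limit or range.

## Working session

There is one attempt and no reset: what is moved stays moved. The work goes in short steps, Python scripts to look and compute and a tool call to move; the robot and the scene stay as the last step left them, time stands still between calls to the robot, and variables do not carry over. Pictures are saved under pics/ and viewed, and the job is handed in when it is done.

Besides the shell and the picture viewer there is one more tool, called as name(argument=value, ...) on one line, values as JSON. send_rows: Moves the arm, as the interface text tells. Its arguments: {"type":"object","properties":{"plan":{"type":"array"}},"required":["plan"]}

```bash
ls; mkdir -p pics; python3 - <<'E'
from workcell import monitor, capture, camera_params, order, env
import cv2
print(monitor.read_state()); print(env.hold_point_z, [a for a in dir(env) if a[0]!='_'])
for n in ("scene","top","wrist"):
    print(n,camera_params(n)); cv2.imwrite(f"pics/{n}0.png",capture(n)[:,:,::-1])
E
```

```text
pics
{'clock': 0.0, 'joint_pos': array([9.80398819e-01, 3.13963299e-01, 4.49641295e-02, 1.30358656e+00,
       9.27809907e-07, 1.43118580e+00]), 'joint_vel': array([ 0.00110053, -0.00073322,  0.00070265,  0.00017289,  0.00079955,
       -0.00090119]), 'joint_efforts': array([ 5.64291113e-04, -4.80625713e+01,  2.98534226e+01,  1.93973287e-02,
       -1.31816505e-04,  1.15246095e-05]), 'tcp_pos': array([0.25020373, 0.5170719 , 0.19562396]), 'tool_rot': array([-3.19799736e-04,  2.23489827e-01,  9.74705852e-01, -8.35594962e-04]), 'contact_force': array([ 0.11083924, -0.10923003, -1.28305447]), 'ft_torque': array([ 0.02522459, -0.00994711, -0.01481066]), 'opening': 0.08531150540077537}
0.0187 ['Unreachable', 'hold_point_z']
scene {'fov_y': 47.1622872008555, 'cx': 315.4498867508626, 'cy': 193.91985617446377, 'rvec': array([ 1.85880923, -0.70182408,  0.44642048]), 'tvec': array([-0.52156104,  0.21202012,  0.788793  ])}
top {'fov_y': 48.76849240860453, 'cx': 320.02848095228103, 'cy': 199.9087246128343, 'rvec': array([ 2.14060334, -2.17845943,  0.13860552]), 'tvec': array([-0.09950038,  0.60631717,  0.86447962])}
wrist {'fov_y': 58.9650377982621, 'cx': 323.33363366315206, 'cy': 191.96462772503662, 'rvec': array([-2.46394179, -1.54659253, -0.20600802]), 'tvec': array([-0.57494947, -0.03431564,  0.3786287 ])}
```

View pics/scene0.png

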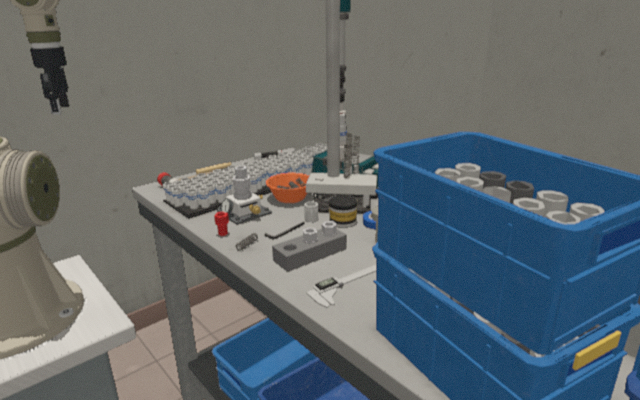

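View pics/top0.png

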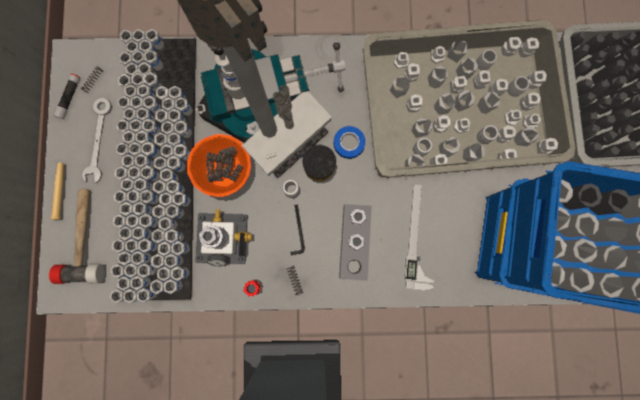

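View pics/wrist0.png

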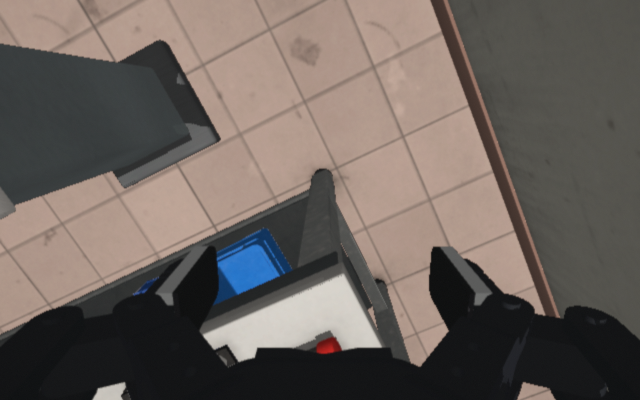

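```bash
cat > h.py <<'E'
import numpy as np, cv2
from workcell import monitor, capture, camera_params, order, env
def cam(n):
    p=camera_params(n); f=200/np.tan(np.radians(p['fov_y'])/2)
    K=np.array([[f,0,p['cx']],[0,f,p['cy']],[0,0,1]]); R=cv2.Rodrigues(p['rvec'])[0]
    return K,R,np.array(p['tvec'])
def proj(c,P):
    K,R,t=c; q=(R@np.atleast_2d(P).T).T+t; q=q@K.T; return q[:,:2]/q[:,2:]
def ray(c,uv):
    K,R,t=c; d=R.T@np.linalg.inv(K)@np.array([uv[0],uv[1],1.]); return -R.T@t, d/np.linalg.norm(d)
def onz(c,uv,z):
    o,d=ray(c,uv); return o+d*(z-o[2])/d[2]
def tri(rs):
    A=0;b=0
    for o,d in rs:
        M=np.eye(3)-np.outer(d,d); A=A+M; b=b+M@o
    return np.linalg.solve(A,b)
def crop(n,out,x0,y0,x1,y1,s):
    im=capture(n)[:,:,::-1][y0:y1,x0:x1]; cv2.imwrite(out,cv2.resize(im,None,fx=s,fy=s,interpolation=cv2.INTER_CUBIC))
E
python3 - <<'E'
from h import *
crop("top","pics/t1.png",180,180,380,310,4)
crop("scene","pics/s1.png",200,150,350,280,5)
c=cam("top"); print(-c[1].T@c[2])
for uv,z in (((213,235),.12),((220,240),0),((354,267),.035),((358,215),.057),((252,288),0.05)): print(uv,onz(c,uv,z))
c=cam("scene"); print(-c[1].T@c[2])
for uv,z in (((240,172),.12),((290,247),.035),((330,227),.057)): print(uv,onz(c,uv,z))
E
```

```text
[ 0.49317933 -0.10511104  0.9330443 ]
(213, 235) [0.53270075 0.08810743 0.12      ]
(220, 240) [0.52776587 0.10177249 0.        ]
(354, 267) [ 0.46752688 -0.17610554  0.035     ]
(358, 215) [ 0.57047173 -0.18513109  0.057     ]
(252, 288) [0.4306957  0.02684025 0.05      ]
[-0.02101337 -0.83819001  0.48597202]
(240, 172) [0.51391022 0.07274258 0.12      ]
(290, 247) [ 0.46724018 -0.17846799  0.035     ]
(330, 227) [ 0.55823206 -0.19916265  0.057     ]
```

View pics/t1.png

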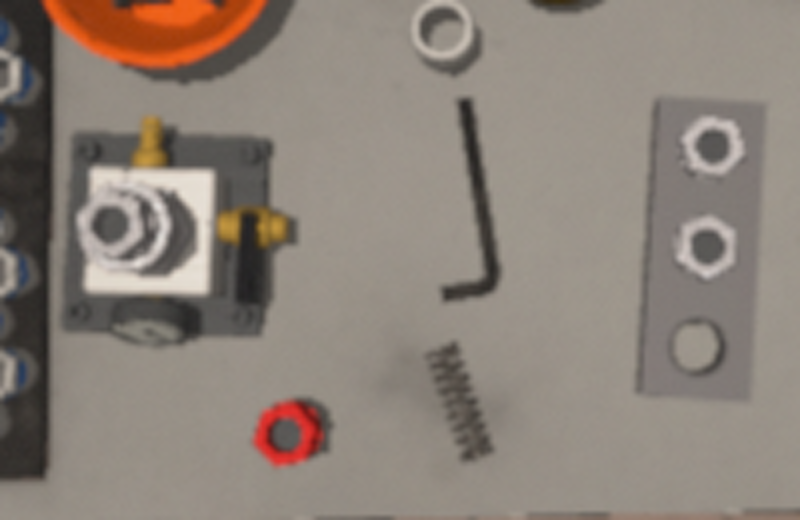

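View pics/s1.png

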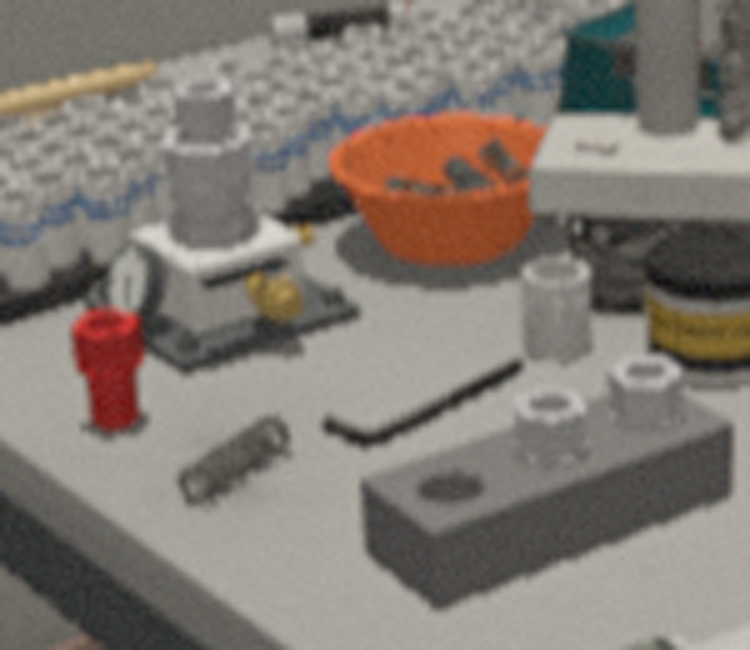

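```bash
python3 - <<'E'
from h import *
from scipy.spatial.transform import Rotation as R
s=monitor.read_state(); q=s['tool_rot']; T=R.from_quat(q[[1,2,3,0]])
c=cam("wrist"); C=-c[1].T@c[2]
print("cam in tool",T.inv().apply(C-s['tcp_pos']), "axis in tool",T.inv().apply(c[1][2]), "img right in tool",T.inv().apply(c[1][0]))
print(proj(c,s['tcp_pos']), c[0][0,0])
# stand estimates
ct,cs=cam("top"),cam("scene")
print("nipple top tri",tri([ray(ct,(207.7,235.9)),ray(cs,(241,167.8))]), onz(ct,(207.7,235.9),.122), onz(cs,(241,167.8),.122))
print("bore", onz(ct,(180+697/4,180+346/4),.035), onz(cs,(200+451/5,150+487/5),.035))
E
```

```text
cam in tool [ 0.06686691  0.00031924 -0.17832193] axis in tool [-0.26284848  0.00129535  0.96483626] img right in tool [ 9.79913875e-04  9.99998941e-01 -1.07560347e-03]
[[322.25803642 224.87891987]] 353.750589940642
nipple top tri [0.53164348 0.097454   0.12027581] [0.53112818 0.09731328 0.122     ] [0.52939921 0.09264226 0.122     ]
bore [ 0.46851339 -0.17663617  0.035     ] [ 0.46651801 -0.18006209  0.035     ]
```

send_rows(plan=[{"x": 31, "y": -47, "z": 6}, {"x": 31, "y": -47, "z": 6}, {"x": 31, "y": -47, "z": 6}, {"x": 31, "y": -47, "z": 6}, {"x": 31, "y": -47, "z": 6}, {"x": 31, "y": -47, "z": 6}, {"x": 31, "y": -47, "z": 6}, {"x": 31, "y": -47, "z": 6}, {"x": 31, "y": -46, "z": 6}, {}, {}])

```text
invalid input at $.plan[0]: expected keys rx, ry, rz, x, y, z, claw
```

```bash
python3 - <<'E'
from h import *
s=monitor.read_state(); print(s['clock'],s['tcp_pos'],s['tool_rot'],s['joint_pos'],s['contact_force'])
c=cam("wrist");im=capture("wrist");np.savez("w1.npz",im=im,K=c[0],R=c[1],t=c[2])
cv2.imwrite("pics/w1.png",im[:,:,::-1])
print(proj(c,[[.53,.095,.122],[.53,.095,.097],s['tcp_pos']]))
E
```

```text
0.25 [0.25038287 0.51735042 0.196069  ] [-1.51967790e-04  2.23490603e-01  9.74705992e-01 -3.94432189e-04] [9.80408951e-01 3.13619878e-01 4.55745493e-02 1.30359639e+00
 2.33464580e-06 1.43119738e+00] [-0.42774607  0.16082297  0.20803283]
[[ 78.95779542 586.13927104]
 [ 93.70564577 556.52740539]
 [322.25803642 224.87891987]]
```

View pics/w1.png

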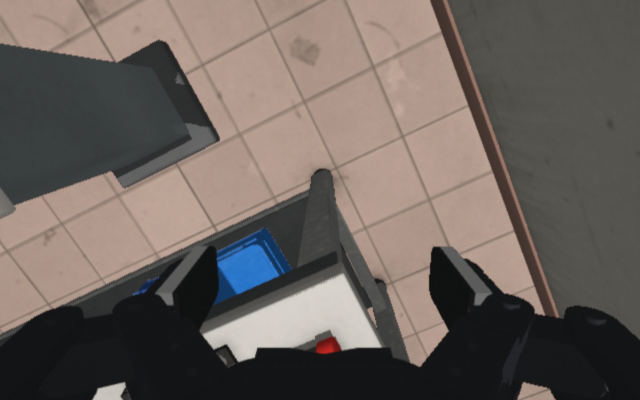

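send_rows(plan=[{"rx": 0, "ry": 0, "rz": 0, "x": 31, "y": -47, "z": 6, "claw": 1}, {"rx": 0, "ry": 0, "rz": 0, "x": 31, "y": -47, "z": 6, "claw": 1}, {"rx": 0, "ry": 0, "rz": 0, "x": 31, "y": -47, "z": 6, "claw": 1}, {"rx": 0, "ry": 0, "rz": 0, "x": 31, "y": -47, "z": 6, "claw": 1}, {"rx": 0, "ry": 0, "rz": 0, "x": 31, "y": -47, "z": 6, "claw": 1}, {"rx": 0, "ry": 0, "rz": 0, "x": 31, "y": -47, "z": 6, "claw": 1}, {"rx": 0, "ry": 0, "rz": 0, "x": 31, "y": -47, "z": 6, "claw": 1}, {"rx": 0, "ry": 0, "rz": 0, "x": 31, "y": -47, "z": 6, "claw": 1}, {"rx": 0, "ry": 0, "rz": 0, "x": 31, "y": -46, "z": 6, "claw": 1}, {"rx": 0, "ry": 0, "rz": 0, "x": 0, "y": 0, "z": 0, "claw": 0.7}, {"rx": 0, "ry": 0, "rz": 0, "x": 0, "y": 0, "z": 0, "claw": 0.7}, {"rx": 0, "ry": 0, "rz": 0, "x": 0, "y": 0, "z": 0, "claw": 0.7}])

```text
clock: 1.8
tcp_pos: [0.5287, 0.0967, 0.2505]
tool_rot: [-0.0, 0.223, 0.975, 0.0]
contact_force: [0.8, 0.5, 0.5]
opening: 0.0599
```

```bash
python3 - <<'E'
from h import *
s=monitor.read_state(); print(s['clock'],s['tcp_pos'],s['tool_rot'],s['joint_pos'],s['contact_force'],s['opening'])
c=cam("wrist");im=capture("wrist");np.savez("w1.npz",im=im,K=c[0],R=c[1],t=c[2])
cv2.imwrite("pics/w2.png",im[:,:,::-1])
print(proj(c,[[.53,.095,.122],[.53,.095,.097],s['tcp_pos']]))
E
```

```text
1.8 [0.52869731 0.09669574 0.25045827] [-2.80786257e-04  2.22685986e-01  9.74890182e-01  7.22897412e-05] [3.13157708e-02 2.30825848e-01 6.68581738e-02 1.40733535e+00
 2.82006648e-04 4.80453268e-01] [0.8221168  0.50457405 0.4882199 ] 0.05991764429513301
[[321.43864316 175.95917321]
 [321.54499174 170.24208611]
 [322.25701582 224.87379142]]
```

View pics/w2.png

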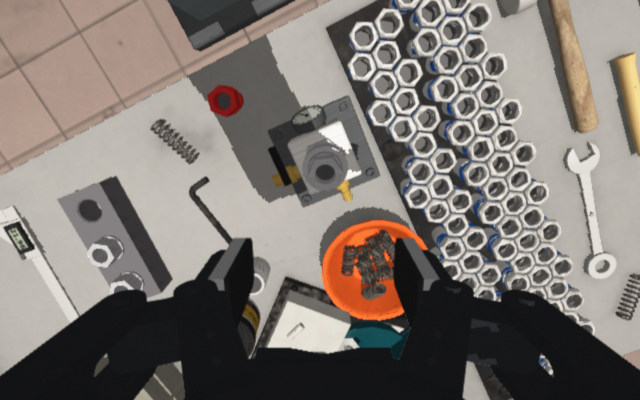

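```bash
python3 - <<'E'
import numpy as np,cv2
im=np.load("w1.npz")['im'][:,:,::-1]
a=cv2.resize(im[115:235,255:395],None,fx=5,fy=5,interpolation=cv2.INTER_CUBIC); cv2.imwrite("pics/w2a.png",a)
b=cv2.resize(im[170:310,40:180],None,fx=4,fy=4,interpolation=cv2.INTER_CUBIC); cv2.imwrite("pics/w2b.png",b)
E
```

```text
(no output)
```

View pics/w2a.png

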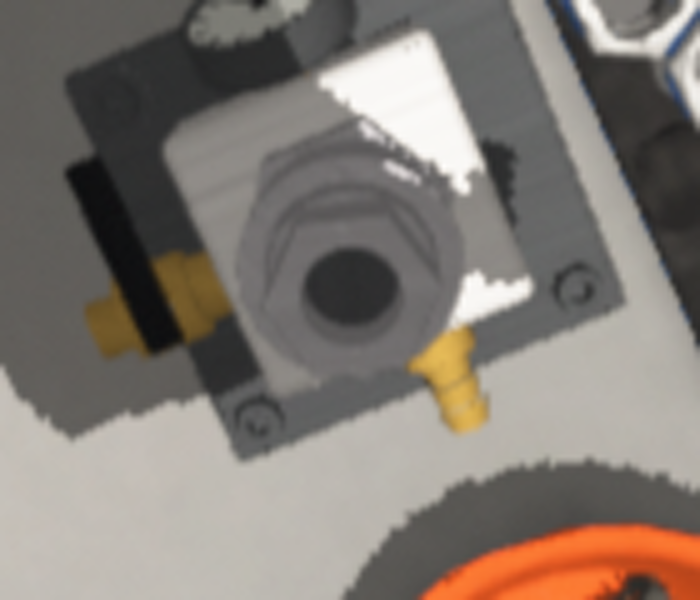

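View pics/w2b.png

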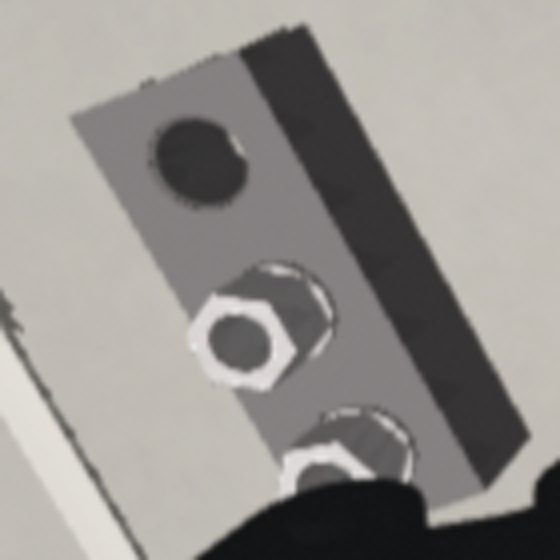

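```bash
cat >> h.py <<'E'
def blob(im,uv,thr,r=40):
    g=cv2.GaussianBlur(cv2.cvtColor(np.ascontiguousarray(im),cv2.COLOR_RGB2GRAY),(3,3),0)
    m=(g<thr).astype(np.uint8)
    n,l,st,ce=cv2.connectedComponentsWithStats(m)
    k=l[int(uv[1]),int(uv[0])]
    cn=cv2.findContours((l==k).astype(np.uint8),cv2.RETR_EXTERNAL,cv2.CHAIN_APPROX_NONE)[0][0]
    return st[k], ce[k], cv2.fitEllipse(cn)
E
python3 - <<'E'
from h import *
d=np.load("w1.npz"); c=(d['K'],d['R'],d['t']); im=d['im']
print(im[172,325],im[172,312],im[210,88],im[200,75])
e=blob(im,(325,172),70); print(e); print("nip",onz(c,e[2][0],.122)); print("sleeve",onz(c,(325.2,168.4),.097))
e=blob(im,(90,210),80); print(e); print("bore",onz(c,e[2][0],.035))
def pt(x,y): return (40+x/4,170+y/4)
A=onz(c,pt(70,117),.035);B=onz(c,pt(240,50),.035);C=onz(c,pt(487,489),.035)
print(A,B,C, np.linalg.norm(A-B),np.linalg.norm(B-C)); ax=(C-B)/np.linalg.norm(C-B); print(np.degrees(np.arctan2(ax[1],ax[0])), (A+B)/2+ax*.026)
ct=cam("top");t=capture("top")
e=blob(t,(207,236),110);print(e[0],onz(ct,e[2][0],.122))
E
```

```text
[45 45 45] [115 112 112] [54 52 53] [132 128 129]
(array([316, 165,  18,  15, 215], dtype=int32), array([324.83255814, 172.00930233]), ((324.8097229003906, 172.01051330566406), (14.29784870147705, 17.252063751220703), 89.06460571289062))
nip [0.52807084 0.09924428 0.122     ]
sleeve [0.52989814 0.09892367 0.097     ]
(array([ 79, 200,  22,  21, 358], dtype=int32), array([ 89.3547486 , 210.20391061]), ((89.3698959350586, 210.17547607421875), (18.28632926940918, 23.060901641845703), 131.4248046875))
bore [ 0.46664536 -0.17608084  0.035     ]
[ 0.43964299 -0.20149819  0.035     ] [ 0.44441582 -0.14550115  0.035     ] [ 0.5948481  -0.15818841  0.035     ] 0.0562000794073169 0.15096634627268365
-4.820844842591535 [ 0.46793743 -0.17568472  0.035     ]
[    0     0   309   400 53254] [0.6535469  0.25513216 0.122     ]
```

send_rows(plan=[{"rx": 0, "ry": 0, "rz": 0, "x": 0, "y": 1, "z": -45, "claw": 0.8}, {"rx": 0, "ry": 0, "rz": 0, "x": 0, "y": 1, "z": -45, "claw": 0.8}, {"rx": 0, "ry": 0, "rz": 0, "x": 0, "y": 0, "z": 0, "claw": 0.8}])

```text
clock: 2.28
tcp_pos: [0.526, 0.0984, 0.1574]
tool_rot: [-0.004, 0.223, 0.975, -0.001]
contact_force: [-0.5, 0.8, 0.0]
opening: 0.0685
```

```bash
python3 - <<'E'
from h import *
s=monitor.read_state(); print(s['clock'],s['tcp_pos'],s['tool_rot'],s['contact_force'],s['opening'])
c=cam("wrist");im=capture("wrist");np.savez("w3.npz",im=im,K=c[0],R=c[1],t=c[2])
e=blob(im,proj(c,[.5285,.0988,.121])[0],70); print(e); print("nip",onz(c,e[2][0],.122))
a=cv2.resize(im[60:280,200:450,::-1],None,fx=3,fy=3,interpolation=cv2.INTER_CUBIC); cv2.imwrite("pics/w3a.png",a)
E
```

```text
2.275 [0.52598122 0.09838674 0.15743815] [-3.61853602e-03  2.22693817e-01  9.74881307e-01 -8.98627332e-04] [-0.50491432  0.76304665  0.04573335] 0.06845151450872625
(array([313, 198,  25,  19, 360], dtype=int32), array([324.96666667, 206.72777778]), ((324.9630432128906, 206.75804138183594), (17.858186721801758, 23.723926544189453), 89.66443634033203))
nip [0.52737912 0.09940782 0.122     ]
```

View pics/w3a.png

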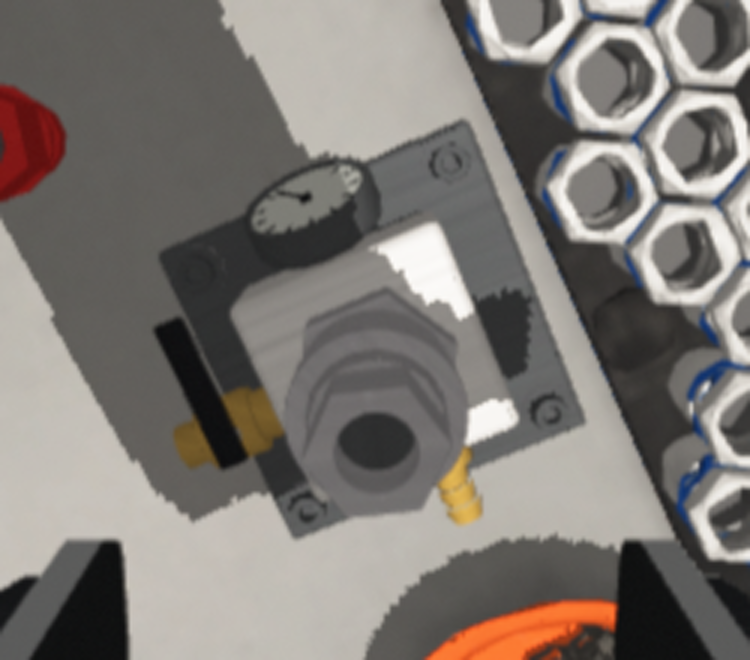

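send_rows(plan=[{"rx": 0, "ry": 0, "rz": 0, "x": 0, "y": 0, "z": 0, "claw": 0.8}, {"rx": 0, "ry": 0, "rz": 0, "x": 0, "y": 0, "z": 0, "claw": 0.8}])

```text
clock: 2.58
tcp_pos: [0.531, 0.0978, 0.1627]
tool_rot: [0.002, 0.223, 0.975, 0.001]
contact_force: [0.2, 0.5, 0.2]
opening: 0.0683
```

```bash
python3 - <<'E'
from h import *
s=monitor.read_state(); print(s['clock'],s['tcp_pos'],s['tool_rot'],s['contact_force'],s['opening'])
c=cam("wrist");im=capture("wrist");np.savez("w3.npz",im=im,K=c[0],R=c[1],t=c[2])
e=blob(im,proj(c,[.5285,.0988,.121])[0],70); print(e); print("nip",onz(c,e[2][0],.122))
ct=cam("top")
t=cv2.resize(capture("top")[:,:,::-1][215:260,190:240],None,fx=10,fy=10); 
cs=cam("scene"); u=cv2.resize(capture("scene")[:,:,::-1][150:220,220:270],None,fx=8,fy=8); cv2.imwrite("pics/s3.png",u)
print(proj(cs,[[.5275,.099,.122],[.5275,.099,.097],[.5275,.099,.045]]))
E
```

```text
2.575 [0.53104474 0.09778397 0.16271073] [1.85072410e-03 2.23380610e-01 9.74729384e-01 5.52131022e-04] [0.24882601 0.51528359 0.16263918] 0.06830082576218796
(array([310, 188,  25,  19, 355], dtype=int32), array([322.06478873, 196.65633803]), ((322.0669860839844, 196.67788696289062), (17.733139038085938, 23.511398315429688), 90.59603881835938))
nip [0.52747683 0.09935836 0.122     ]
[[238.95302531 167.36306665]
 [239.77229572 176.90195744]
 [241.43335692 196.24194728]]
```

View pics/s3.png

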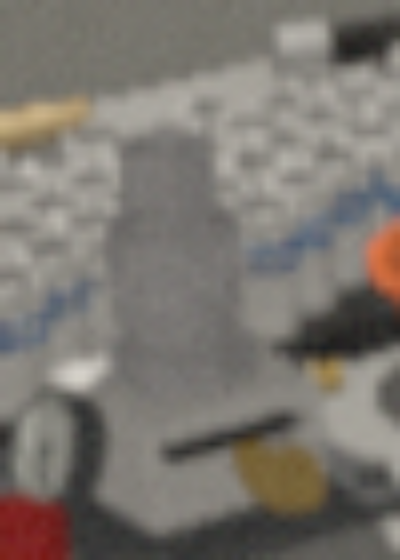

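send_rows(plan=[{"rx": 0, "ry": 0, "rz": -0.1, "x": 0, "y": 0, "z": 0, "claw": 0.8}, {"rx": 0, "ry": 0, "rz": -0.15, "x": 0, "y": 0, "z": 0, "claw": 0.8}, {"rx": 0, "ry": 0, "rz": -0.15, "x": 0, "y": 0, "z": 0, "claw": 0.8}, {"rx": 0, "ry": 0, "rz": -0.15, "x": 0, "y": 0, "z": 0, "claw": 0.8}, {"rx": 0, "ry": 0, "rz": -0.15, "x": 0, "y": 0, "z": 0, "claw": 0.8}, {"rx": 0, "ry": 0, "rz": -0.15, "x": 0, "y": 0, "z": 0, "claw": 0.8}, {"rx": 0, "ry": 0, "rz": -0.15, "x": 0, "y": 0, "z": 0, "claw": 0.8}, {"rx": 0, "ry": 0, "rz": -0.1, "x": 0, "y": 0, "z": 0, "claw": 0.8}, {"rx": 0, "ry": 0, "rz": 0, "x": 0, "y": 0, "z": 0, "claw": 0.8}, {"rx": 0, "ry": 0, "rz": 0, "x": 0, "y": 0, "z": 0, "claw": 0.8}, {"rx": 0, "ry": 0, "rz": 0, "x": 0, "y": 0, "z": 0, "claw": 0.8}])

```text
clock: 4.1
tcp_pos: [0.5296, 0.0976, 0.1606]
tool_rot: [0.0, 0.7, 0.714, 0.0]
contact_force: [-0.3, 0.5, 0.3]
opening: 0.0677
```

```bash
python3 - <<'E'
from h import *
s=monitor.read_state(); print(s['clock'],s['tcp_pos'],s['tool_rot'],s['contact_force'],s['opening'])
c=cam("wrist");im=capture("wrist");np.savez("w4.npz",im=im,K=c[0],R=c[1],t=c[2])
e=blob(im,proj(c,[.5275,.099,.121])[0],70); print(e); print("nip",onz(c,e[2][0],.122))
cv2.imwrite("pics/w4.png",im[:,:,::-1])
s=monitor.read_state(); print(s['clock'],s['tcp_pos'])
E
```

```text
4.1 [0.52960399 0.09757089 0.16060687] [8.27139734e-05 6.99701001e-01 7.14435789e-01 7.97438315e-05] [-0.27881167  0.45747517  0.31935944] 0.0677337257822641
(array([311, 191,  25,  18, 349], dtype=int32), array([323.0974212 , 199.54441261]), ((323.0967102050781, 199.55039978027344), (17.39592170715332, 23.508289337158203), 90.1914291381836))
nip [0.52933865 0.10059293 0.122     ]
4.15 [0.52957119 0.0975894  0.16056854]
```

View pics/w4.png

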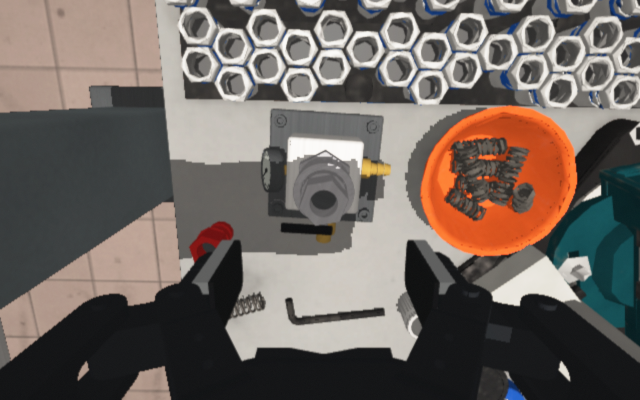

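send_rows(plan=[{"rx": 0, "ry": 0, "rz": 0, "x": 0, "y": 0.8, "z": -5, "claw": 0.7}, {"rx": 0, "ry": 0, "rz": 0, "x": 0, "y": 0, "z": -12, "claw": 0.7}, {"rx": 0, "ry": 0, "rz": 0, "x": 0, "y": 0, "z": -15, "claw": 0.7}, {"rx": 0, "ry": 0, "rz": 0, "x": 0, "y": 0, "z": -15, "claw": 0.7}, {"rx": 0, "ry": 0, "rz": 0, "x": 0, "y": 0, "z": -15, "claw": 0.7}, {"rx": 0, "ry": 0, "rz": 0, "x": 0, "y": 0, "z": -12, "claw": 0.7}, {"rx": 0, "ry": 0, "rz": 0, "x": 0, "y": 0, "z": -9, "claw": 0.7}, {"rx": 0, "ry": 0, "rz": 0, "x": 0, "y": 0, "z": -6, "claw": 0.7}, {"rx": 0, "ry": 0, "rz": 0, "x": 0, "y": 0, "z": -3, "claw": 0.7}, {"rx": 0, "ry": 0, "rz": 0, "x": 0, "y": 0, "z": 0, "claw": 0.65}, {"rx": 0, "ry": 0, "rz": 0, "x": 0, "y": 0, "z": 0, "claw": 0.6}, {"rx": 0, "ry": 0, "rz": 0, "x": 0, "y": 0, "z": 0, "claw": 0.55}])

```text
clock: 5.65
tcp_pos: [0.5298, 0.0984, 0.0689]
tool_rot: [0.0, 0.7, 0.714, 0.0]
contact_force: [-0.2, 1.1, -0.6]
opening: 0.0472
```

```bash
cat > st.py <<'E'
from h import *
s=monitor.read_state()
for k in ('clock','tcp_pos','tool_rot','contact_force','ft_torque','opening','joint_pos'): print(k,np.round(s[k],4))
E
python3 st.py; python3 -c "
from h import *
im=capture('wrist');cv2.imwrite('pics/w5.png',im[:,:,::-1])"
```

```text
clock 5.65
tcp_pos [0.5298 0.0984 0.0689]
tool_rot [3.000e-04 7.000e-01 7.141e-01 3.000e-04]
contact_force [-0.1832  1.1024 -0.5588]
ft_torque [ 0.0484  0.0032 -0.0546]
opening 0.0472
joint_pos [ 0.0347  0.3164 -0.2735  0.9801 -0.      1.5854]
```

View pics/w5.png

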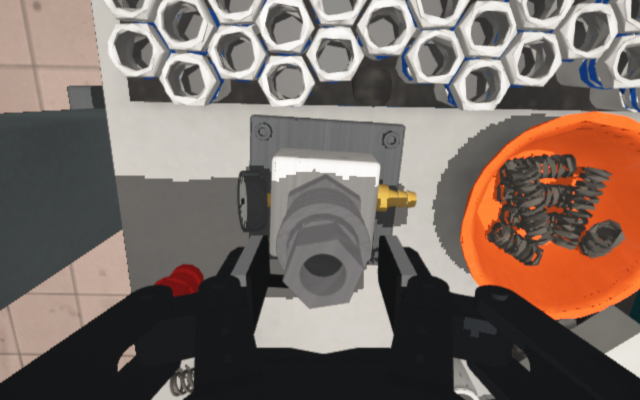

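send_rows(plan=[{"rx": 0, "ry": 0, "rz": 0, "x": 0, "y": 0, "z": 0, "claw": 0.53}, {"rx": 0, "ry": 0, "rz": 0, "x": 0, "y": 0, "z": 0, "claw": 0.51}, {"rx": 0, "ry": 0, "rz": 0, "x": 0, "y": 0, "z": 0, "claw": 0.5}])

```text
clock: 6.08
tcp_pos: [0.5295, 0.0984, 0.0685]
tool_rot: [0.0, 0.7, 0.714, -0.0]
contact_force: [0.8, -0.1, 0.4]
opening: 0.0426
```

```bash
python3 st.py
```

```text
clock 6.075
tcp_pos [0.5295 0.0984 0.0685]
tool_rot [ 0.      0.7     0.7141 -0.    ]
contact_force [ 0.8375 -0.0842  0.4218]
ft_torque [-0.0182  0.017   0.0383]
opening 0.0426
joint_pos [ 0.0346  0.3168 -0.2739  0.9801 -0.      1.5855]
```

Well centred, no side force. Close fully.

send_rows(plan=[{"rx": 0, "ry": 0, "rz": 0, "x": 0, "y": 0, "z": 0, "claw": 0.48}, {"rx": 0, "ry": 0, "rz": 0, "x": 0, "y": 0, "z": 0, "claw": 0.4}, {"rx": 0, "ry": 0, "rz": 0, "x": 0, "y": 0, "z": 0, "claw": 0.3}])

```text
clock: 6.45
tcp_pos: [0.5296, 0.0984, 0.0689]
tool_rot: [0.0, 0.7, 0.714, 0.0]
contact_force: [-0.0, 0.4, 1.9]
opening: 0.0289
```

```bash
python3 st.py
```

```text
clock 6.45
tcp_pos [0.5296 0.0984 0.0689]
tool_rot [1.000e-04 7.000e-01 7.141e-01 1.000e-04]
contact_force [-0.0444  0.3818  1.9022]
ft_torque [-0.0509  0.2006  0.0098]
opening 0.0289
joint_pos [ 3.4700e-02  3.1640e-01 -2.7350e-01  9.8060e-01 -1.0000e-04  1.5854e+00]
```

```bash
python3 -c "
from h import *
s=monitor.read_state();print(s['opening'])
c=cam('wrist');print(proj(c,[[.5294,.0984,.122],[.5294,.0984,.097],s['tcp_pos'],s['tcp_pos']+[0,0,.0187]]))
im=capture('wrist');cv2.imwrite('pics/w6.png',im[:,:,::-1])
crop('scene','pics/s6.png',190,100,300,220,6)"
```

```text
0.02892623268098455
[[323.0704109  273.25418771]
 [323.08706524 246.91520368]
 [323.40872516 225.33034014]
 [323.43250399 238.94580058]]
```

View pics/w6.png

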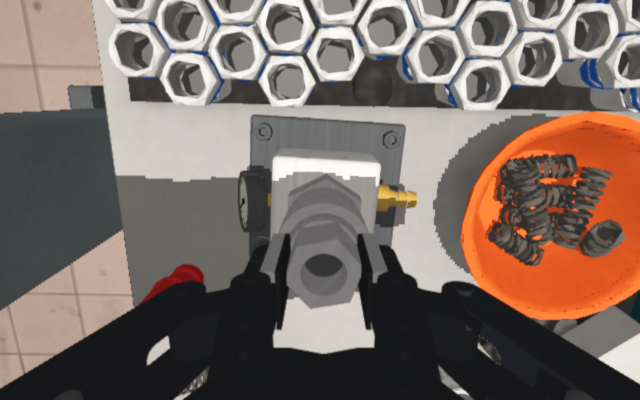

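View pics/s6.png

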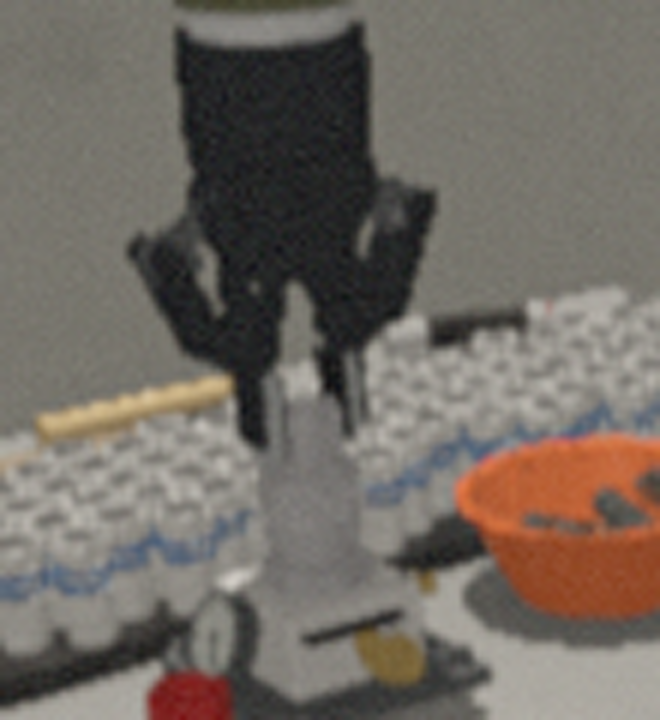

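```bash
python3 -c "
import cv2
a=cv2.imread('pics/w6.png');b=cv2.imread('pics/w5.png')
f=lambda i:cv2.resize(i[160:360,230:420],None,fx=4,fy=4,interpolation=cv2.INTER_CUBIC)
cv2.imwrite('pics/w6a.png',cv2.resize(cv2.hconcat([f(b),f(a)]),(800,421)))
cv2.imwrite('pics/w6b.png',f(a)[:600])"
```

```text
(no output)
```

View pics/w6b.png

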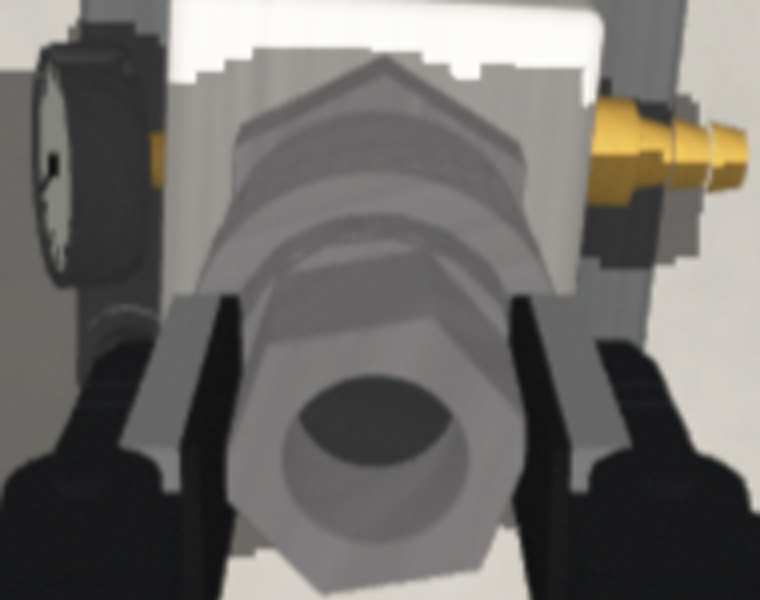

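View pics/w6a.png

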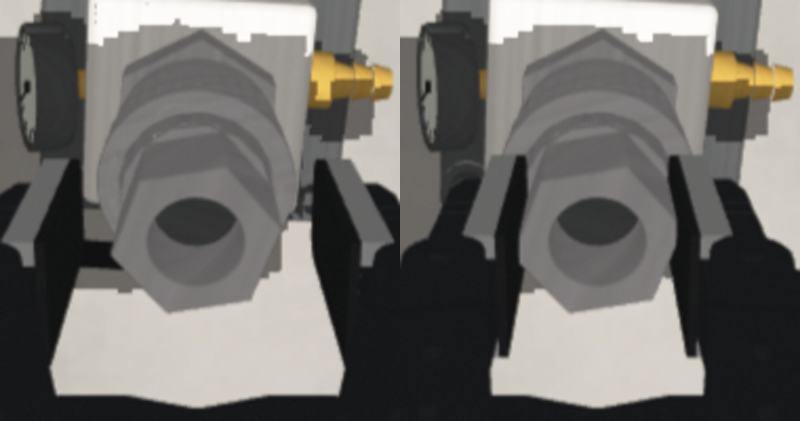

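send_rows(plan=[{"rx": 0, "ry": 0, "rz": 0, "x": 0, "y": 0, "z": 0, "claw": 0.3}])

```text
clock: 6.68
tcp_pos: [0.5296, 0.0984, 0.0688]
tool_rot: [0.0, 0.7, 0.714, 0.0]
contact_force: [-1.5, 0.3, 4.1]
opening: 0.0292
```

```bash
python3 st.py; python3 -c "
from h import *
im=capture('wrist');cv2.imwrite('pics/w7.png',cv2.resize(im[160:360,230:420,::-1],None,fx=3,fy=3))"
```

```text
clock 6.675
tcp_pos [0.5296 0.0984 0.0688]
tool_rot [2.000e-04 7.000e-01 7.141e-01 1.000e-04]
contact_force [-1.5344  0.3129  4.143 ]
ft_torque [-0.0232  0.3527  0.0448]
opening 0.0292
joint_pos [ 3.4700e-02  3.1630e-01 -2.7360e-01  9.8040e-01 -1.0000e-04  1.5855e+00]
```

View pics/w7.png

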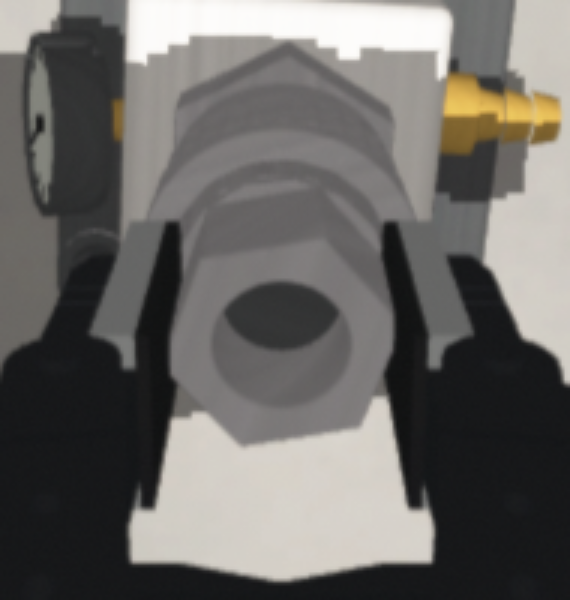

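send_rows(plan=[{"rx": 0, "ry": 0, "rz": 0, "x": 0, "y": 0, "z": 0, "claw": 0.5}, {"rx": 0, "ry": 0, "rz": 0, "x": 0, "y": 0, "z": 0, "claw": 0.7}, {"rx": 0, "ry": 0, "rz": 0, "x": 0, "y": 0, "z": 0, "claw": 0.7}, {"rx": 0, "ry": 0, "rz": 0, "x": 0, "y": 0, "z": -5, "claw": 0.7}, {"rx": 0, "ry": 0, "rz": 0, "x": 0, "y": 0, "z": -5, "claw": 0.7}, {"rx": 0, "ry": 0, "rz": 0, "x": 0, "y": 0, "z": -5, "claw": 0.7}, {"rx": 0, "ry": 0, "rz": 0, "x": 0, "y": 0, "z": -3, "claw": 0.7}, {"rx": 0, "ry": 0, "rz": 0, "x": 0, "y": 0, "z": 0, "claw": 0.7}])

```text
clock: 7.72
tcp_pos: [0.5293, 0.0984, 0.0502]
tool_rot: [-0.0, 0.7, 0.714, -0.0]
contact_force: [-0.0, -0.4, -0.4]
opening: 0.0599
```

```bash
python3 st.py; python3 -c "
from h import *
im=capture('wrist');cv2.imwrite('pics/w8.png',cv2.resize(im[130:400,200:450,::-1],None,fx=2.2,fy=2.2))
crop('scene','pics/s8.png',190,100,300,220,5)"
```

```text
clock 7.725
tcp_pos [0.5293 0.0984 0.0502]
tool_rot [-2.000e-04  7.000e-01  7.141e-01 -2.000e-04]
contact_force [-0.0021 -0.4118 -0.3756]
ft_torque [ 0.0162 -0.0725  0.0006]
opening 0.0599
joint_pos [ 0.0346  0.3333 -0.2999  0.9381 -0.      1.5854]
```

View pics/w8.png

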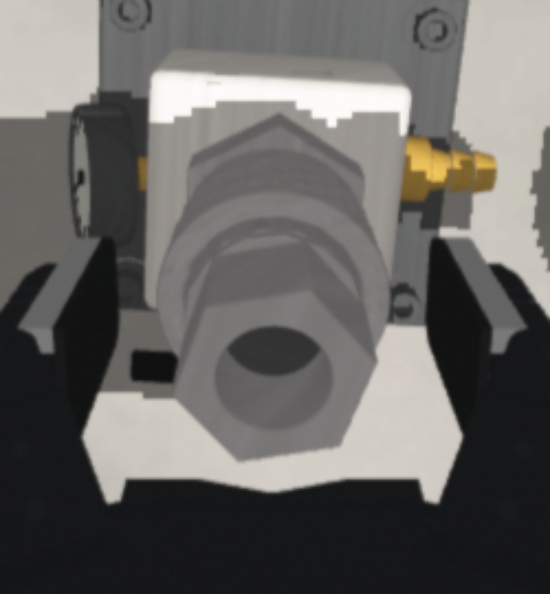

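View pics/s8.png

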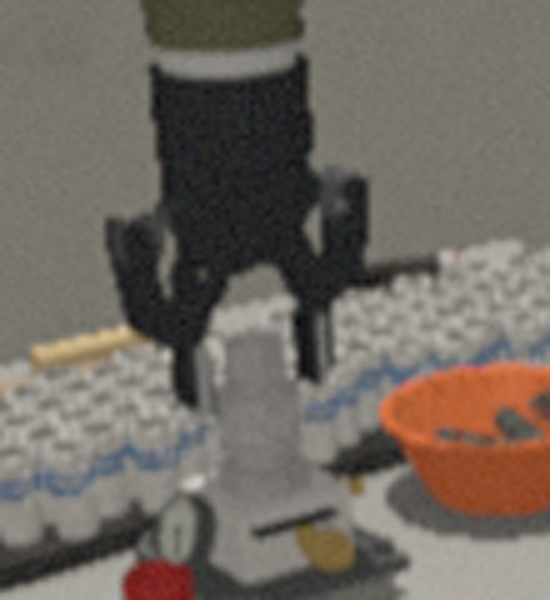

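send_rows(plan=[{"rx": 0, "ry": 0, "rz": 0, "x": 0, "y": 0, "z": -5, "claw": 0.7}, {"rx": 0, "ry": 0, "rz": 0, "x": 0, "y": 0, "z": -5, "claw": 0.7}, {"rx": 0, "ry": 0, "rz": 0, "x": 0, "y": 0, "z": -4, "claw": 0.65}, {"rx": 0, "ry": 0, "rz": 0, "x": 0, "y": 0, "z": 0, "claw": 0.57}, {"rx": 0, "ry": 0, "rz": 0, "x": 0, "y": 0, "z": 0, "claw": 0.53}, {"rx": 0, "ry": 0, "rz": 0, "x": 0, "y": 0, "z": 0, "claw": 0.5}, {"rx": 0, "ry": 0, "rz": 0, "x": 0, "y": 0, "z": 0, "claw": 0.49}])

```text
clock: 8.7
tcp_pos: [0.5297, 0.0984, 0.0367]
tool_rot: [0.0, 0.7, 0.714, 0.0]
contact_force: [0.1, -0.4, 0.9]
opening: 0.042
```

```bash
python3 st.py; python3 -c "
from h import *
im=capture('wrist');cv2.imwrite('pics/w9.png',cv2.resize(im[130:400,200:450,::-1],None,fx=2.2,fy=2.2))"
```

```text
clock 8.7
tcp_pos [0.5297 0.0984 0.0367]
tool_rot [1.000e-04 7.000e-01 7.141e-01 1.000e-04]
contact_force [ 0.1031 -0.3713  0.9453]
ft_torque [ 0.0236 -0.0497  0.0356]
opening 0.042
joint_pos [ 0.0346  0.3462 -0.3183  0.9059  0.      1.5855]
```

View pics/w9.png

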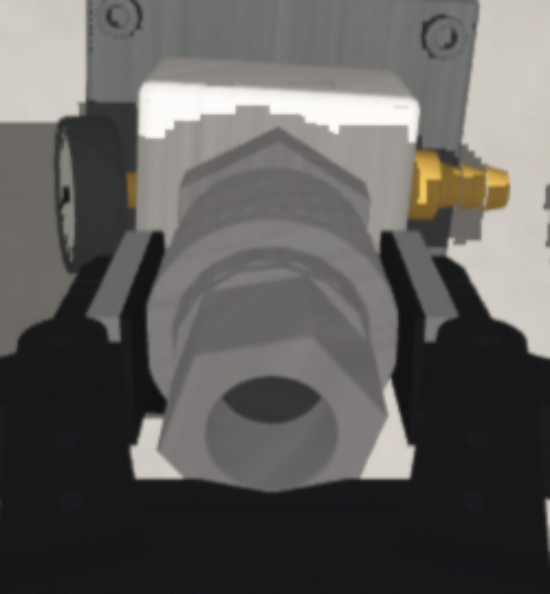

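send_rows(plan=[{"rx": 0, "ry": 0, "rz": 0, "x": 0, "y": 0, "z": 0, "claw": 0.47}, {"rx": 0, "ry": 0, "rz": 0, "x": 0, "y": 0, "z": 0, "claw": 0.44}])

```text
clock: 9.0
tcp_pos: [0.5295, 0.0984, 0.0368]
tool_rot: [0.0, 0.7, 0.714, 0.0]
contact_force: [-0.6, 1.2, 3.1]
opening: 0.0396
```

```bash
python3 st.py
```

```text
clock 9.0
tcp_pos [0.5295 0.0984 0.0368]
tool_rot [1.000e-04 7.000e-01 7.141e-01 1.000e-04]
contact_force [-0.6298  1.1775  3.0813]
ft_torque [-0.0104  0.2689 -0.0345]
opening 0.0396
joint_pos [ 0.0347  0.346  -0.3184  0.9063 -0.      1.5855]
```

send_rows(plan=[{"rx": 0, "ry": 0, "rz": 0, "x": 0, "y": 0, "z": -0.5, "claw": 0.4}, {"rx": 0, "ry": 0, "rz": 0, "x": 0, "y": 0, "z": -0.5, "claw": 0.35}, {"rx": 0, "ry": 0, "rz": 0, "x": 0, "y": 0, "z": 0, "claw": 0.35}])

```text
clock: 9.38
tcp_pos: [0.5296, 0.0984, 0.0362]
tool_rot: [0.0, 0.7, 0.714, 0.0]
contact_force: [-3.1, -0.4, 6.6]
opening: 0.0394
```

```bash
python3 st.py
```

```text
clock 9.375
tcp_pos [0.5296 0.0984 0.0362]
tool_rot [2.000e-04 7.000e-01 7.142e-01 1.000e-04]
contact_force [-3.0901 -0.4422  6.6445]
ft_torque [-0.0585  0.5765 -0.0227]
opening 0.0394
joint_pos [ 3.4700e-02  3.4630e-01 -3.1930e-01  9.0470e-01 -1.0000e-04  1.5855e+00]
```

send_rows(plan=[{"rx": 0, "ry": 0, "rz": 0, "x": -0.2, "y": 0, "z": -0.7, "claw": 0.35}, {"rx": 0, "ry": 0, "rz": 0, "x": 0, "y": 0, "z": 0, "claw": 0.35}])

```text
clock: 9.62
tcp_pos: [0.5296, 0.0984, 0.0361]
tool_rot: [0.0, 0.7, 0.714, 0.0]
contact_force: [-4.3, 0.3, 11.6]
opening: 0.0394
```

```bash
python3 st.py
```

```text
clock 9.625
tcp_pos [0.5296 0.0984 0.0361]
tool_rot [4.000e-04 7.000e-01 7.142e-01 4.000e-04]
contact_force [-4.3394  0.2683 11.6068]
ft_torque [-0.0729  0.7711 -0.0367]
opening 0.0394
joint_pos [ 3.4700e-02  3.4600e-01 -3.2020e-01  9.0340e-01 -1.0000e-04  1.5855e+00]
```

send_rows(plan=[{"rx": 0, "ry": 0, "rz": 0.04, "x": -0.1, "y": 0, "z": -0.3, "claw": 0.35}, {"rx": 0, "ry": 0, "rz": 0.06, "x": 0, "y": 0, "z": 0, "claw": 0.35}, {"rx": 0, "ry": 0, "rz": 0.06, "x": 0, "y": 0, "z": 0, "claw": 0.35}, {"rx": 0, "ry": 0, "rz": 0.04, "x": 0, "y": 0, "z": 0, "claw": 0.35}])

```text
clock: 10.12
tcp_pos: [0.5295, 0.0983, 0.036]
tool_rot: [0.001, 0.625, 0.781, 0.0]
contact_force: [-4.6, -0.6, 13.0]
opening: 0.0397
```

```bash
python3 st.py
```

```text
clock 10.125
tcp_pos [0.5295 0.0983 0.036 ]
tool_rot [6.000e-04 6.247e-01 7.809e-01 3.000e-04]
contact_force [-4.5509 -0.5539 12.9871]
ft_torque [-0.1376  0.9176 -0.098 ]
opening 0.0397
joint_pos [ 3.4700e-02  3.4570e-01 -3.2080e-01  9.0300e-01 -2.0000e-04  1.3841e+00]
```

send_rows(plan=[{"rx": 0, "ry": 0, "rz": 0.07, "x": 0, "y": 0, "z": 0, "claw": 0.35}])

```text
clock: 10.25
tcp_pos: [0.5294, 0.0983, 0.036]
tool_rot: [0.001, 0.597, 0.802, 0.0]
contact_force: [-6.1, -1.1, 13.5]
opening: 0.0399
```

send_rows(plan=[{"rx": 0, "ry": 0, "rz": 0.07, "x": 0, "y": 0, "z": 0, "claw": 0.35}])

```text
clock: 10.38
tcp_pos: [0.5294, 0.0983, 0.036]
tool_rot: [0.001, 0.568, 0.823, 0.0]
contact_force: [-5.2, 0.5, 12.7]
opening: 0.0399
```

send_rows(plan=[{"rx": 0, "ry": 0, "rz": 0.06, "x": 0, "y": 0, "z": 0, "claw": 0.35}])

```text
clock: 10.5
tcp_pos: [0.5293, 0.0983, 0.036]
tool_rot: [0.001, 0.543, 0.839, 0.0]
contact_force: [-5.9, -0.6, 14.0]
opening: 0.0395
```

send_rows(plan=[{"rx": 0, "ry": 0, "rz": 0.06, "x": 0, "y": 0, "z": 0, "claw": 0.35}])

```text
clock: 10.62
tcp_pos: [0.5293, 0.0983, 0.036]
tool_rot: [0.001, 0.518, 0.855, 0.0]
contact_force: [-5.1, -0.6, 14.2]
opening: 0.04
```

send_rows(plan=[{"rx": 0, "ry": 0, "rz": 0.06, "x": 0, "y": 0, "z": 0, "claw": 0.35}])

```text
clock: 10.75
tcp_pos: [0.5293, 0.0983, 0.036]
tool_rot: [0.0, 0.492, 0.871, 0.0]
contact_force: [-4.5, -0.6, 13.4]
opening: 0.0402
```

send_rows(plan=[{"rx": 0, "ry": 0, "rz": 0.06, "x": 0, "y": 0, "z": 0, "claw": 0.35}])

```text
clock: 10.88
tcp_pos: [0.5293, 0.0983, 0.036]
tool_rot: [0.0, 0.466, 0.885, 0.0]
contact_force: [-6.0, -0.9, 13.9]
opening: 0.0402
```

send_rows(plan=[{"rx": 0, "ry": 0, "rz": 0.06, "x": 0, "y": 0, "z": 0, "claw": 0.35}])

```text
clock: 11.0
tcp_pos: [0.5292, 0.0982, 0.036]
tool_rot: [0.0, 0.439, 0.898, 0.0]
contact_force: [-5.9, -1.0, 14.2]
opening: 0.0401
```

send_rows(plan=[{"rx": 0, "ry": 0, "rz": 0.06, "x": 0, "y": 0, "z": 0, "claw": 0.35}])

```text
clock: 11.12
tcp_pos: [0.5292, 0.0982, 0.036]
tool_rot: [0.0, 0.412, 0.911, -0.0]
contact_force: [-5.6, -0.5, 14.4]
opening: 0.0396
```

```bash
python3 st.py
```

```text
clock 11.125
tcp_pos [0.5292 0.0982 0.036 ]
tool_rot [ 4.000e-04  4.119e-01  9.112e-01 -0.000e+00]
contact_force [-5.5931 -0.5011 14.405 ]
ft_torque [-0.2332  1.0871 -0.1101]
opening 0.0396
joint_pos [ 3.460e-02  3.456e-01 -3.210e-01  9.034e-01 -4.000e-04  8.836e-01]
```

send_rows(plan=[{"rx": 0, "ry": 0, "rz": 0.06, "x": 0, "y": 0, "z": 0, "claw": 0.35}])

```text
clock: 11.25
tcp_pos: [0.5292, 0.0982, 0.036]
tool_rot: [0.0, 0.384, 0.923, -0.0]
contact_force: [-5.4, -1.2, 14.3]
opening: 0.0396
```

send_rows(plan=[{"rx": 0, "ry": 0, "rz": 0.06, "x": 0, "y": 0, "z": 0, "claw": 0.35}])

```text
clock: 11.38
tcp_pos: [0.5291, 0.0982, 0.036]
tool_rot: [0.0, 0.357, 0.934, -0.0]
contact_force: [-6.0, -1.2, 14.5]
opening: 0.0399
```

send_rows(plan=[{"rx": 0, "ry": 0, "rz": 0.06, "x": 0, "y": 0, "z": 0, "claw": 0.35}])

```text
clock: 11.5
tcp_pos: [0.5291, 0.0981, 0.036]
tool_rot: [0.0, 0.328, 0.945, -0.0]
contact_force: [-5.5, -1.0, 14.8]
opening: 0.04
```

send_rows(plan=[{"rx": 0, "ry": 0, "rz": 0.06, "x": 0, "y": 0, "z": 0, "claw": 0.35}])

```text
clock: 11.62
tcp_pos: [0.5291, 0.0981, 0.036]
tool_rot: [0.0, 0.3, 0.954, -0.0]
contact_force: [-5.1, -0.7, 12.9]
opening: 0.0402
```

send_rows(plan=[{"rx": 0, "ry": 0, "rz": 0.06, "x": 0, "y": 0, "z": 0, "claw": 0.35}])

```text
clock: 11.75
tcp_pos: [0.529, 0.0981, 0.0359]
tool_rot: [0.0, 0.271, 0.963, -0.0]
contact_force: [-6.4, -1.3, 12.9]
opening: 0.0399
```

send_rows(plan=[{"rx": 0, "ry": 0, "rz": 0.06, "x": 0, "y": 0, "z": 0, "claw": 0.35}])

```text
clock: 11.88
tcp_pos: [0.529, 0.098, 0.0358]
tool_rot: [0.0, 0.242, 0.97, -0.0]
contact_force: [-5.5, -1.3, 11.8]
opening: 0.04
```

send_rows(plan=[{"rx": 0, "ry": 0, "rz": 0.03, "x": 0, "y": 0, "z": 0, "claw": 0.35}])

```text
clock: 12.0
tcp_pos: [0.529, 0.098, 0.0357]
tool_rot: [0.0, 0.228, 0.974, -0.0]
contact_force: [-4.2, -1.7, 10.6]
opening: 0.0399
```

```bash
python3 st.py
```

```text
clock 12.0
tcp_pos [0.529  0.098  0.0357]
tool_rot [ 3.000e-04  2.279e-01  9.737e-01 -3.000e-04]
contact_force [-4.2094 -1.6631 10.6418]
ft_torque [-0.3326  1.0091 -0.0444]
opening 0.0399
joint_pos [ 3.440e-02  3.461e-01 -3.213e-01  9.031e-01 -8.000e-04  4.943e-01]
```

send_rows(plan=[{"rx": 0, "ry": 0, "rz": 0.02, "x": 0, "y": 0, "z": -0.5, "claw": 0.35}])

```text
clock: 12.12
tcp_pos: [0.529, 0.098, 0.0353]
tool_rot: [0.0, 0.218, 0.976, -0.0]
contact_force: [-4.9, -1.2, 13.0]
opening: 0.0398
```

send_rows(plan=[{"rx": 0, "ry": 0, "rz": 0, "x": 0, "y": 0, "z": 0, "claw": 0.35}])

```text
clock: 12.25
tcp_pos: [0.529, 0.098, 0.0352]
tool_rot: [0.0, 0.219, 0.976, -0.0]
contact_force: [-5.4, -1.3, 11.9]
opening: 0.0397
```

```bash
python3 st.py
```

```text
clock 12.25
tcp_pos [0.529  0.098  0.0352]
tool_rot [ 2.000e-04  2.186e-01  9.758e-01 -3.000e-04]
contact_force [-5.4284 -1.3215 11.9371]
ft_torque [-0.2815  0.9627  0.001 ]
opening 0.0397
joint_pos [ 3.440e-02  3.466e-01 -3.219e-01  9.020e-01 -8.000e-04  4.752e-01]
```

send_rows(plan=[{"rx": 0, "ry": 0, "rz": 0, "x": 0, "y": 0, "z": -0.8, "claw": 0.35}])

```text
clock: 12.38
tcp_pos: [0.529, 0.0982, 0.0341]
tool_rot: [0.0, 0.219, 0.976, -0.0]
contact_force: [-4.4, -0.2, 10.7]
opening: 0.0397
```

send_rows(plan=[{"rx": 0, "ry": 0, "rz": 0, "x": 0, "y": 0, "z": 0, "claw": 0.35}])

```text
clock: 12.5
tcp_pos: [0.529, 0.0981, 0.0338]
tool_rot: [0.0, 0.218, 0.976, -0.0]
contact_force: [-2.7, -2.6, 7.5]
opening: 0.04
```

```bash
python3 st.py
```

```text
clock 12.5
tcp_pos [0.529  0.0981 0.0338]
tool_rot [ 1.000e-04  2.185e-01  9.758e-01 -3.000e-04]
contact_force [-2.7048 -2.5606  7.4599]
ft_torque [-0.1846  0.6033  0.1556]
opening 0.04
joint_pos [ 3.450e-02  3.481e-01 -3.234e-01  8.993e-01 -5.000e-04  4.751e-01]
```

send_rows(plan=[{"rx": 0, "ry": 0, "rz": 0, "x": 0, "y": 0, "z": -1, "claw": 0.35}, {"rx": 0, "ry": 0, "rz": 0, "x": 0, "y": 0, "z": -1, "claw": 0.35}])

```text
clock: 12.75
tcp_pos: [0.529, 0.0982, 0.0324]
tool_rot: [0.0, 0.218, 0.976, -0.0]
contact_force: [-4.8, -1.1, 13.3]
opening: 0.0399
```

send_rows(plan=[{"rx": 0, "ry": 0, "rz": 0, "x": 0, "y": 0, "z": -0.8, "claw": 0.35}])

```text
clock: 12.88
tcp_pos: [0.529, 0.0982, 0.0318]
tool_rot: [0.0, 0.218, 0.976, -0.0]
contact_force: [-6.7, -1.0, 14.1]
opening: 0.04
```

send_rows(plan=[{"rx": 0, "ry": 0, "rz": 0, "x": 0, "y": 0, "z": -0.6, "claw": 0.35}])

```text
clock: 13.0
tcp_pos: [0.529, 0.0982, 0.0313]
tool_rot: [0.0, 0.218, 0.976, -0.0]
contact_force: [-6.8, -1.8, 15.6]
opening: 0.0402
```

```bash
python3 st.py
```

```text
clock 13.0
tcp_pos [0.529  0.0982 0.0313]
tool_rot [ 3.000e-04  2.183e-01  9.759e-01 -2.000e-04]
contact_force [-6.7564 -1.7559 15.5782]
ft_torque [-0.2525  1.2264  0.3289]
opening 0.0402
joint_pos [ 3.470e-02  3.504e-01 -3.271e-01  8.928e-01 -5.000e-04  4.748e-01]
```

send_rows(plan=[{"rx": 0, "ry": 0, "rz": 0.03, "x": -0.3, "y": 0, "z": 0, "claw": 0.35}])

```text
clock: 13.12
tcp_pos: [0.529, 0.0981, 0.0312]
tool_rot: [0.001, 0.204, 0.979, -0.0]
contact_force: [-3.1, -2.4, 9.7]
opening: 0.04
```

```bash
python3 st.py
```

```text
clock 13.125
tcp_pos [0.529  0.0981 0.0312]
tool_rot [ 6.000e-04  2.035e-01  9.791e-01 -3.000e-04]
contact_force [-3.1337 -2.4369  9.6976]
ft_torque [-0.3108  0.8242  0.075 ]
opening 0.04
joint_pos [ 3.450e-02  3.501e-01 -3.279e-01  8.918e-01 -8.000e-04  4.444e-01]
```

send_rows(plan=[{"rx": 0, "ry": 0, "rz": 0.01, "x": 0, "y": 0, "z": -0.8, "claw": 0.35}])

```text
clock: 13.25
tcp_pos: [0.529, 0.098, 0.0302]
tool_rot: [0.001, 0.199, 0.98, -0.0]
contact_force: [-4.0, -1.2, 10.1]
opening: 0.0397
```

send_rows(plan=[{"rx": 0, "ry": 0, "rz": 0, "x": 0, "y": 0, "z": -0.7, "claw": 0.35}])

```text
clock: 13.38
tcp_pos: [0.529, 0.098, 0.0294]
tool_rot: [0.0, 0.199, 0.98, -0.0]
contact_force: [-5.4, -2.2, 12.3]
opening: 0.0398
```

```bash
python3 st.py; python3 -c "
from h import *
im=capture('wrist');cv2.imwrite('pics/w10.png',cv2.resize(im[130:400,200:450,::-1],None,fx=2.2,fy=2.2))
crop('scene','pics/s10.png',190,100,300,220,5)"
```

```text
clock 13.375
tcp_pos [0.529  0.098  0.0294]
tool_rot [ 4.00e-04  1.99e-01  9.80e-01 -3.00e-04]
contact_force [-5.4361 -2.2108 12.2833]
ft_torque [-0.2899  0.887   0.08  ]
opening 0.0398
joint_pos [ 3.450e-02  3.521e-01 -3.300e-01  8.881e-01 -7.000e-04  4.351e-01]
```

View pics/w10.png

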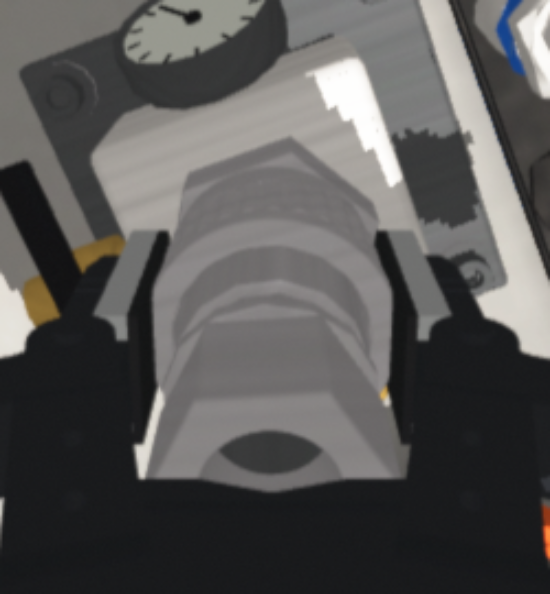

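View pics/s10.png

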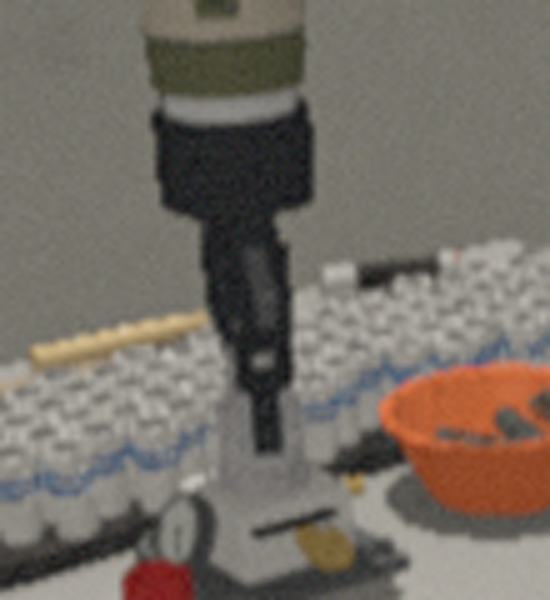

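send_rows(plan=[{"rx": 0, "ry": 0, "rz": 0, "x": 0, "y": 0, "z": -0.5, "claw": 0.35}])

```text
clock: 13.6
tcp_pos: [0.529, 0.0981, 0.029]
tool_rot: [0.0, 0.199, 0.98, -0.0]
contact_force: [-4.6, -1.4, 11.8]
opening: 0.0398
```

send_rows(plan=[{"rx": 0, "ry": 0, "rz": 0, "x": 0, "y": 0, "z": 0, "claw": 0.35}])

```text
clock: 13.72
tcp_pos: [0.529, 0.098, 0.029]
tool_rot: [0.0, 0.199, 0.98, -0.0]
contact_force: [-3.8, -1.5, 10.8]
opening: 0.0398
```

```bash
python3 st.py; python3 -c "
from h import *
im=capture('wrist');cv2.imwrite('pics/w11.png',cv2.resize(im[130:400,200:450,::-1],None,fx=2.2,fy=2.2))"
```

```text
clock 13.725
tcp_pos [0.529 0.098 0.029]
tool_rot [ 4.00e-04  1.99e-01  9.80e-01 -3.00e-04]
contact_force [-3.8359 -1.5343 10.7657]
ft_torque [-0.3106  0.8042  0.054 ]
opening 0.0398
joint_pos [ 3.450e-02  3.525e-01 -3.306e-01  8.870e-01 -8.000e-04  4.352e-01]
```

View pics/w11.png

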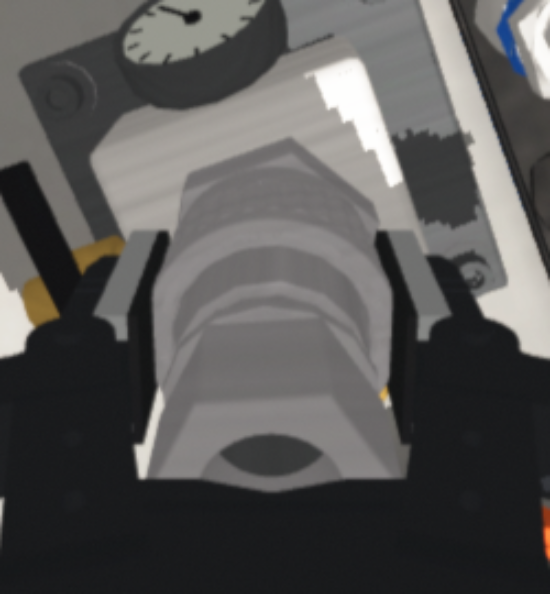

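send_rows(plan=[{"rx": 0, "ry": 0, "rz": 0, "x": 0, "y": 0, "z": -0.5, "claw": 0.35}])

```text
clock: 13.9
tcp_pos: [0.5291, 0.098, 0.0289]
tool_rot: [0.001, 0.199, 0.98, -0.0]
contact_force: [-6.6, -2.1, 16.9]
opening: 0.04
```

send_rows(plan=[{"rx": 0, "ry": 0, "rz": 0, "x": 0, "y": 0, "z": -0.5, "claw": 0.35}])

```text
clock: 14.02
tcp_pos: [0.5291, 0.098, 0.0289]
tool_rot: [0.001, 0.199, 0.98, -0.0]
contact_force: [-7.0, -2.1, 20.6]
opening: 0.0398
```

```bash
python3 st.py
```

```text
clock 14.025
tcp_pos [0.5291 0.098  0.0289]
tool_rot [ 7.00e-04  1.99e-01  9.80e-01 -3.00e-04]
contact_force [-7.0234 -2.0578 20.5719]
ft_torque [-0.3549  1.4783  0.0621]
opening 0.0398
joint_pos [ 3.450e-02  3.524e-01 -3.310e-01  8.862e-01 -8.000e-04  4.352e-01]
```

send_rows(plan=[{"rx": 0, "ry": 0, "rz": 0, "x": 0, "y": 0, "z": 1, "claw": 0.35}, {"rx": 0, "ry": 0, "rz": 0, "x": 0, "y": 0, "z": 0.5, "claw": 0.35}, {"rx": 0, "ry": 0, "rz": 0, "x": 0, "y": 0, "z": 0, "claw": 0.45}, {"rx": 0, "ry": 0, "rz": 0, "x": 0, "y": 0, "z": 0, "claw": 0.55}, {"rx": 0, "ry": 0, "rz": 0, "x": 0, "y": 0, "z": 0, "claw": 0.65}, {"rx": 0, "ry": 0, "rz": 0, "x": 0, "y": 0, "z": 0, "claw": 0.7}, {"rx": 0, "ry": 0, "rz": 0, "x": 0, "y": 0, "z": 5, "claw": 0.7}, {"rx": 0, "ry": 0, "rz": 0, "x": 0, "y": 0, "z": 10, "claw": 0.7}, {"rx": 0, "ry": 0, "rz": 0, "x": 0, "y": 0, "z": 10, "claw": 0.7}, {"rx": 0, "ry": 0, "rz": 0, "x": 0, "y": 0, "z": 10, "claw": 0.7}, {"rx": 0, "ry": 0, "rz": 0, "x": 0, "y": 0, "z": 6, "claw": 0.7}, {"rx": 0, "ry": 0, "rz": 0, "x": 0, "y": 0, "z": 0, "claw": 0.7}])

```text
clock: 15.52
tcp_pos: [0.5295, 0.0984, 0.07]
tool_rot: [0.001, 0.199, 0.98, 0.0]
contact_force: [0.7, 0.4, 0.2]
opening: 0.0597
```

```bash
python3 st.py; python3 -c "
from h import *
im=capture('wrist');cv2.imwrite('pics/w12.png',cv2.resize(im[130:400,200:450,::-1],None,fx=2.2,fy=2.2))
crop('scene','pics/s12.png',190,100,300,220,5)"
```

```text
clock 15.525
tcp_pos [0.5295 0.0984 0.07  ]
tool_rot [7.00e-04 1.99e-01 9.80e-01 2.00e-04]
contact_force [0.6806 0.4212 0.2479]
ft_torque [ 0.0194 -0.0255 -0.0179]
opening 0.0597
joint_pos [ 3.460e-02  3.143e-01 -2.734e-01  9.817e-01  1.000e-04  4.354e-01]
```

View pics/w12.png

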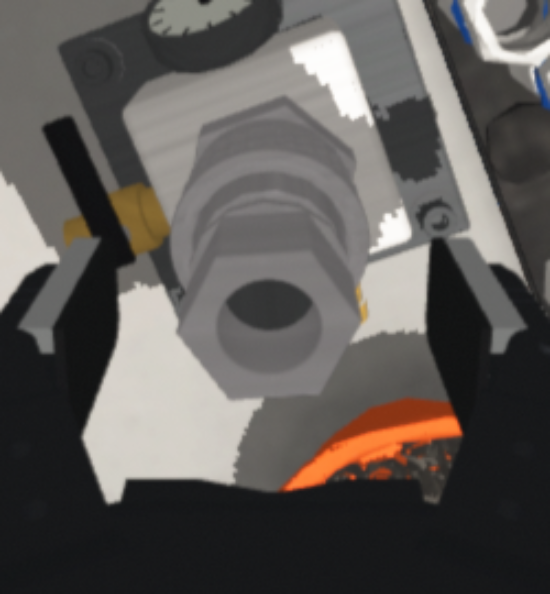

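View pics/s12.png

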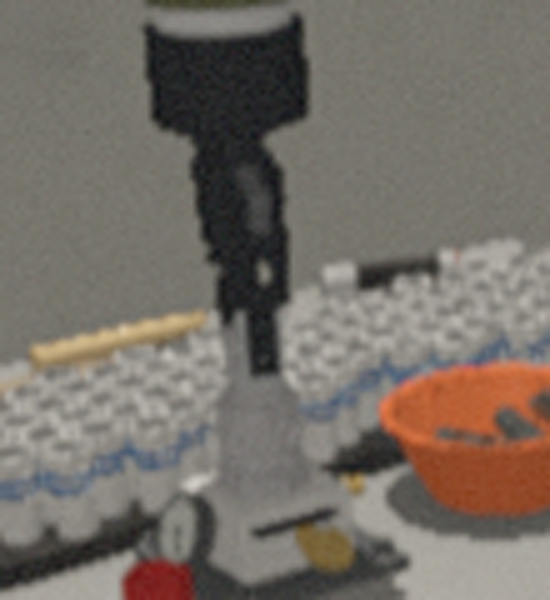

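send_rows(plan=[{"rx": 0, "ry": 0, "rz": 0.1, "x": 0, "y": 0, "z": 1, "claw": 0.7}, {"rx": 0, "ry": 0, "rz": 0.15, "x": 0, "y": 0, "z": 0, "claw": 0.7}, {"rx": 0, "ry": 0, "rz": 0.15, "x": 0, "y": 0, "z": 0, "claw": 0.65}, {"rx": 0, "ry": 0, "rz": 0.12, "x": 0, "y": 0, "z": 0, "claw": 0.6}, {"rx": 0, "ry": 0, "rz": 0.1, "x": 0, "y": 0, "z": 0, "claw": 0.55}, {"rx": 0, "ry": 0, "rz": 0, "x": 0, "y": 0, "z": 0, "claw": 0.5}, {"rx": 0, "ry": 0, "rz": 0, "x": 0, "y": 0, "z": 0, "claw": 0.45}])

```text
clock: 16.5
tcp_pos: [0.5287, 0.0984, 0.07]
tool_rot: [-0.0, -0.109, 0.994, 0.0]
contact_force: [0.1, 0.3, -0.4]
opening: 0.0383
```

```bash
python3 st.py; python3 -c "
from h import *
im=capture('wrist');cv2.imwrite('pics/w13.png',cv2.resize(im[130:400,200:450,::-1],None,fx=2.2,fy=2.2))"
```

```text
clock 16.5
tcp_pos [0.5287 0.0984 0.07  ]
tool_rot [-3.000e-04 -1.085e-01  9.941e-01  1.000e-04]
contact_force [ 0.1295  0.2904 -0.4486]
ft_torque [-0.0471  0.0003 -0.0256]
opening 0.0383
joint_pos [ 3.460e-02  3.146e-01 -2.730e-01  9.838e-01  1.000e-04 -1.829e-01]
```

View pics/w13.png

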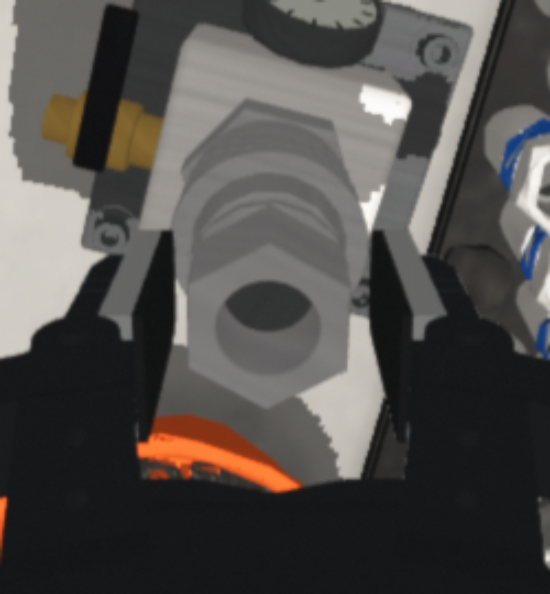

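send_rows(plan=[{"rx": 0, "ry": 0, "rz": 0, "x": 0.4, "y": -0.5, "z": 0.5, "claw": 0.4}, {"rx": 0, "ry": 0, "rz": 0, "x": 0, "y": 0, "z": 0, "claw": 0.36}, {"rx": 0, "ry": 0, "rz": 0, "x": 0, "y": 0, "z": 0, "claw": 0.3}, {"rx": 0, "ry": 0, "rz": 0, "x": 0, "y": 0, "z": 0, "claw": 0.25}, {"rx": 0, "ry": 0, "rz": 0, "x": 0, "y": 0, "z": 0, "claw": 0.2}])

```text
clock: 17.18
tcp_pos: [0.5295, 0.0978, 0.0711]
tool_rot: [0.0, -0.109, 0.994, -0.0]
contact_force: [-1.3, -0.9, 3.6]
opening: 0.0268
```

```bash
python3 st.py; python3 -c "
from h import *
im=capture('wrist');cv2.imwrite('pics/w14.png',cv2.resize(im[130:400,200:450,::-1],None,fx=2.2,fy=2.2))
crop('scene','pics/s14.png',190,100,300,220,5)"
```

```text
clock 17.175
tcp_pos [0.5295 0.0978 0.0711]
tool_rot [ 2.000e-04 -1.093e-01  9.940e-01 -1.000e-04]
contact_force [-1.2672 -0.8761  3.5839]
ft_torque [-0.1675  0.1498  0.0398]
opening 0.0268
joint_pos [ 3.360e-02  3.141e-01 -2.709e-01  9.854e-01 -2.000e-04 -1.855e-01]
```

View pics/w14.png

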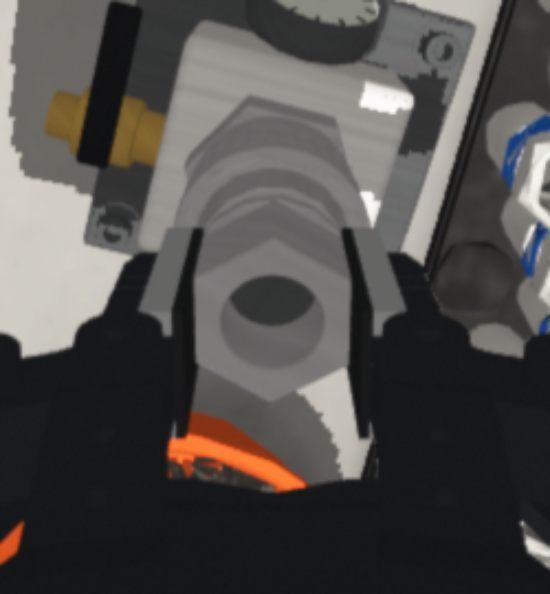

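View pics/s14.png

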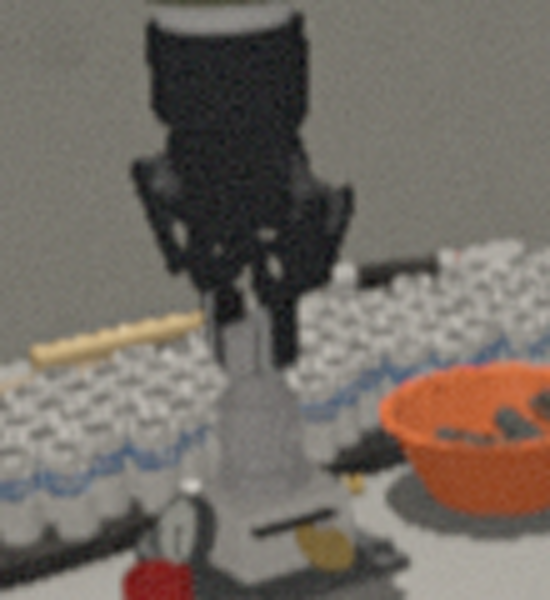

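send_rows(plan=[{"rx": 0, "ry": 0, "rz": 0, "x": 0, "y": 0, "z": 0, "claw": 0.15}, {"rx": 0, "ry": 0, "rz": 0, "x": 0, "y": 0, "z": 0, "claw": 0.15}, {"rx": 0, "ry": 0, "rz": 0, "x": 0, "y": 0, "z": 1.5, "claw": 0.15}, {"rx": 0, "ry": 0, "rz": 0, "x": 0, "y": 0, "z": 1.5, "claw": 0.15}])

```text
clock: 17.77
tcp_pos: [0.5292, 0.0978, 0.073]
tool_rot: [-0.0, -0.109, 0.994, 0.0]
contact_force: [1.7, -1.2, -4.1]
opening: 0.0272
```

```bash
python3 st.py
```

```text
clock 17.775
tcp_pos [0.5292 0.0978 0.073 ]
tool_rot [-4.000e-04 -1.093e-01  9.940e-01  1.000e-04]
contact_force [ 1.6933 -1.2423 -4.0976]
ft_torque [-0.2364 -0.5561 -0.0021]
opening 0.0272
joint_pos [ 3.360e-02  3.129e-01 -2.674e-01  9.913e-01  1.000e-04 -1.856e-01]
```

send_rows(plan=[{"rx": 0, "ry": 0, "rz": 0, "x": 0, "y": 0, "z": 2, "claw": 0.15}, {"rx": 0, "ry": 0, "rz": 0, "x": 0, "y": 0, "z": 2, "claw": 0.15}])

```text
clock: 18.02
tcp_pos: [0.5294, 0.0979, 0.0781]
tool_rot: [0.0, -0.109, 0.994, 0.0]
contact_force: [0.1, -1.0, 2.4]
opening: 0.0271
```

send_rows(plan=[{"rx": 0, "ry": 0, "rz": 0, "x": 0, "y": 0, "z": 2, "claw": 0.15}, {"rx": 0, "ry": 0, "rz": 0, "x": 0, "y": 0, "z": 2, "claw": 0.15}, {"rx": 0, "ry": 0, "rz": 0, "x": 0, "y": 0, "z": 2, "claw": 0.15}])

```text
clock: 18.4
tcp_pos: [0.529, 0.098, 0.0838]
tool_rot: [-0.0, -0.109, 0.994, 0.0]
contact_force: [0.1, 0.2, -1.4]
opening: 0.0273
```

```bash
python3 st.py; python3 -c "
from h import *
crop('scene','pics/s15.png',190,100,300,220,5)"
```

```text
clock 18.4
tcp_pos [0.529  0.098  0.0838]
tool_rot [-3.000e-04 -1.095e-01  9.940e-01  2.000e-04]
contact_force [ 0.1344  0.171  -1.4043]
ft_torque [-0.0286  0.0249  0.0474]
opening 0.0273
joint_pos [ 3.3800e-02  3.0360e-01 -2.5180e-01  1.0161e+00  4.0000e-04 -1.8560e-01]
```

View pics/s15.png

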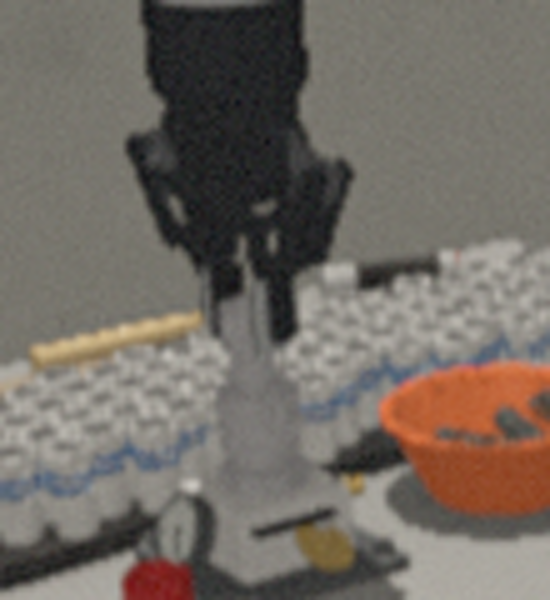

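send_rows(plan=[{"rx": 0, "ry": 0, "rz": 0, "x": 0, "y": 0, "z": 3, "claw": 0.15}, {"rx": 0, "ry": 0, "rz": 0, "x": 0, "y": 0, "z": 5, "claw": 0.15}, {"rx": 0, "ry": 0, "rz": 0, "x": 0, "y": 0, "z": 8, "claw": 0.15}, {"rx": 0, "ry": 0, "rz": 0, "x": 0, "y": 0, "z": 10, "claw": 0.15}, {"rx": 0, "ry": 0, "rz": 0, "x": 0, "y": 0, "z": 12, "claw": 0.15}, {"rx": 0, "ry": 0, "rz": 0, "x": 0, "y": 0, "z": 12, "claw": 0.15}, {"rx": 0, "ry": 0, "rz": 0, "x": 0, "y": 0, "z": 8, "claw": 0.15}, {"rx": 0, "ry": 0, "rz": 0, "x": 0, "y": 0, "z": 4, "claw": 0.15}, {"rx": 0, "ry": 0, "rz": 0, "x": 0, "y": 0, "z": 0, "claw": 0.15}])

```text
clock: 19.58
tcp_pos: [0.5295, 0.0979, 0.146]
tool_rot: [0.0, -0.109, 0.994, 0.0]
contact_force: [0.3, 0.4, -2.9]
opening: 0.0265
```

```bash
python3 st.py; python3 -c "
from h import *
crop('scene','pics/s16.png',190,80,300,220,5)
im=capture('wrist');cv2.imwrite('pics/w16.png',im[:,:,::-1])"
```

```text
clock 19.575
tcp_pos [0.5295 0.0979 0.146 ]
tool_rot [ 1.000e-04 -1.094e-01  9.940e-01  0.000e+00]
contact_force [ 0.3234  0.4351 -2.8792]
ft_torque [-0.0521  0.0347  0.0161]
opening 0.0265
joint_pos [ 3.3600e-02  2.6270e-01 -1.4780e-01  1.1601e+00  1.0000e-04 -1.8560e-01]
```

View pics/s16.png

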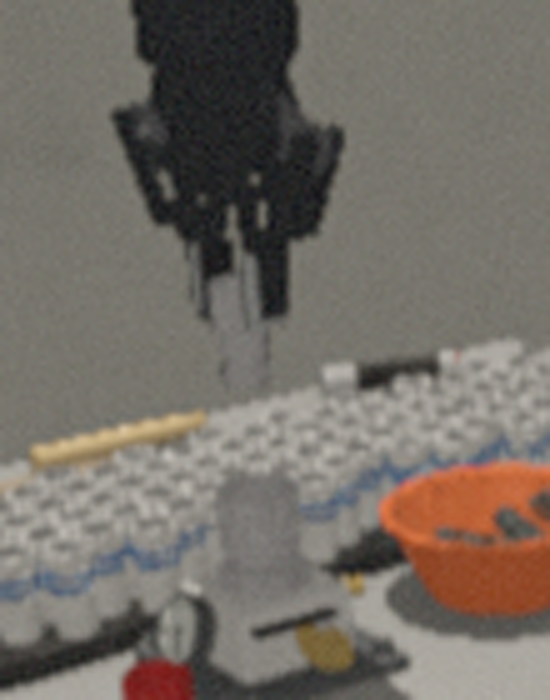

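View pics/w16.png

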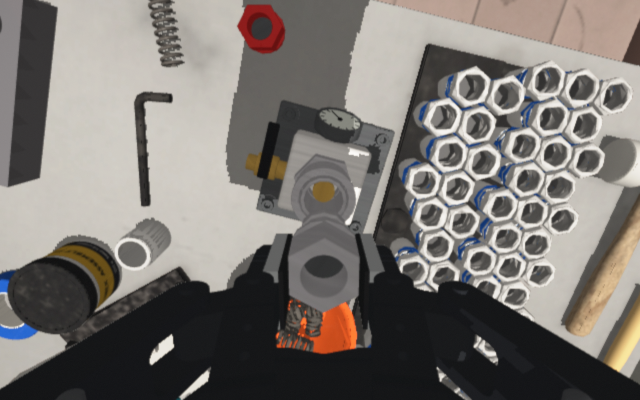

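send_rows(plan=[{"rx": 0, "ry": 0, "rz": -0.03, "x": -2, "y": -8, "z": 0, "claw": 0.15}, {"rx": 0, "ry": 0, "rz": -0.03, "x": -4, "y": -18, "z": 0, "claw": 0.15}, {"rx": 0, "ry": 0, "rz": -0.03, "x": -7, "y": -32, "z": 0, "claw": 0.15}, {"rx": 0, "ry": 0, "rz": -0.03, "x": -9, "y": -41, "z": 0, "claw": 0.15}, {"rx": 0, "ry": 0, "rz": -0.04, "x": -10, "y": -45, "z": 0, "claw": 0.15}, {"rx": 0, "ry": 0, "rz": -0.04, "x": -10, "y": -45, "z": 0, "claw": 0.15}, {"rx": 0, "ry": 0, "rz": -0.04, "x": -9, "y": -40, "z": 0, "claw": 0.15}, {"rx": 0, "ry": 0, "rz": -0.03, "x": -6, "y": -26, "z": 0, "claw": 0.15}, {"rx": 0, "ry": 0, "rz": -0.03, "x": -3, "y": -14, "z": 0, "claw": 0.15}, {"rx": 0, "ry": 0, "rz": 0, "x": -1, "y": -6, "z": 0, "claw": 0.15}, {"rx": 0, "ry": 0, "rz": 0, "x": 0, "y": 0, "z": 0, "claw": 0.15}, {"rx": 0, "ry": 0, "rz": 0, "x": 0, "y": 0, "z": 0, "claw": 0.15}])

```text
clock: 21.18
tcp_pos: [0.4685, -0.1763, 0.1458]
tool_rot: [-0.0, 0.04, 0.999, 0.0]
contact_force: [-0.3, 0.5, -1.8]
opening: 0.0267
```

send_rows(plan=[{"rx": 0, "ry": 0, "rz": 0, "x": 0, "y": 0, "z": -15, "claw": 0.15}, {"rx": 0, "ry": 0, "rz": 0, "x": 0, "y": 0, "z": -20, "claw": 0.15}, {"rx": 0, "ry": 0, "rz": 0, "x": 0, "y": 0, "z": -10, "claw": 0.15}, {"rx": 0, "ry": 0, "rz": 0, "x": 0, "y": 0, "z": 0, "claw": 0.15}, {"rx": 0, "ry": 0, "rz": 0, "x": 0, "y": 0, "z": 0, "claw": 0.15}, {"rx": 0, "ry": 0, "rz": 0, "x": 0, "y": 0, "z": 0, "claw": 0.15}])

```text
clock: 21.92
tcp_pos: [0.4689, -0.1774, 0.1015]
tool_rot: [0.001, 0.04, 0.999, -0.0]
contact_force: [0.2, -0.5, -2.8]
opening: 0.0271
```

```bash
python3 st.py; python3 -c "
from h import *
c=cam('wrist');im=capture('wrist');np.savez('w17.npz',im=im,K=c[0],R=c[1],t=c[2])
cv2.imwrite('pics/w17.png',im[:,:,::-1]); print(proj(c,[.4685,-.177,.035]))
crop('scene','pics/s17.png',250,150,380,280,5)"
```

```text
clock 21.925
tcp_pos [ 0.4689 -0.1774  0.1015]
tool_rot [ 6.000e-04  4.040e-02  9.992e-01 -3.000e-04]
contact_force [ 0.1876 -0.4866 -2.767 ]
ft_torque [ 0.0365 -0.0044 -0.0663]
opening 0.0271
joint_pos [-5.2200e-01  2.2190e-01 -3.1590e-01  1.0317e+00  1.0000e-04 -4.4120e-01]
[[322.83627374 191.18099599]]
```

View pics/w17.png

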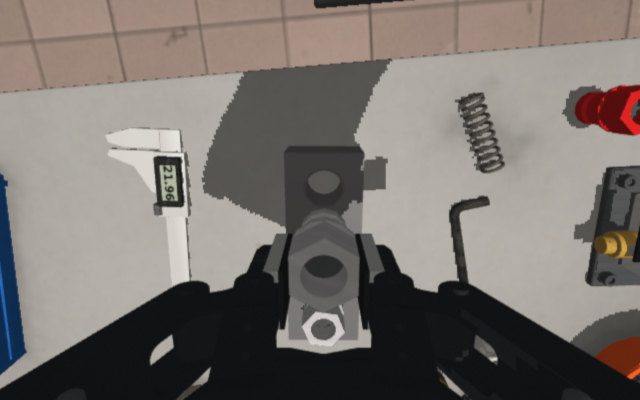

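View pics/s17.png

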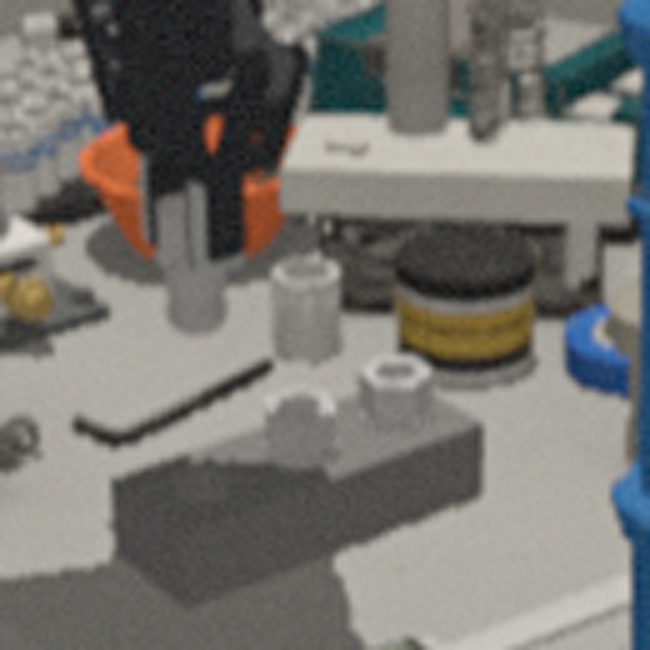

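```bash
python3 -c "
from h import *
im=np.load('w17.npz')['im'][:,:,::-1]
cv2.imwrite('pics/w17a.png',cv2.resize(im[135:315,270:380],None,fx=4,fy=4,interpolation=cv2.INTER_CUBIC)[:600])"
```

```text
(no output)
```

View pics/w17a.png

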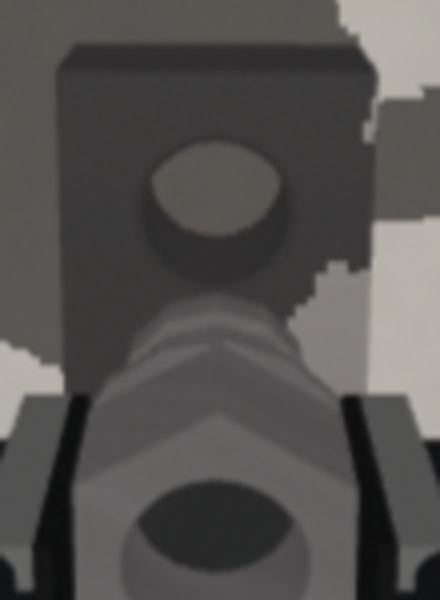

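```bash
python3 -c "
from h import *
from scipy.spatial.transform import Rotation as Rt
d=np.load('w17.npz');c=(d['K'],d['R'],d['t']);im=d['im'][:,:,::-1]
q=np.array([6e-4,.0404,.9992,-3e-4]);T=Rt.from_quat(q[[1,2,3,0]]); tcp=np.array([.4689,-.1774,.1015])
B=onz(c,(324.4,187.8),.035); print('bore raw',B,'corr',B-T.apply([.00215,0,0]), 'rel tool',T.inv().apply(B-T.apply([.00215,0,0])-tcp))
for v in (266,268,270): print(T.inv().apply(onz(c,(323.7,v),.1574)-tcp))
cv2.imwrite('pics/w17b.png',cv2.resize(im[220:350,270:380],None,fx=4.5,fy=4.5,interpolation=cv2.INTER_CUBIC))"
```

```text
bore raw [ 0.466092   -0.17568484  0.035     ] corr [ 0.46823498 -0.17585842  0.03500263] rel tool [0.00086865 0.0015195  0.06649553]
[ 0.00413904  0.00074727 -0.05590553]
[ 0.0033007   0.00074838 -0.0559045 ]
[ 0.0024596   0.00074949 -0.05590347]
```

View pics/w17b.png

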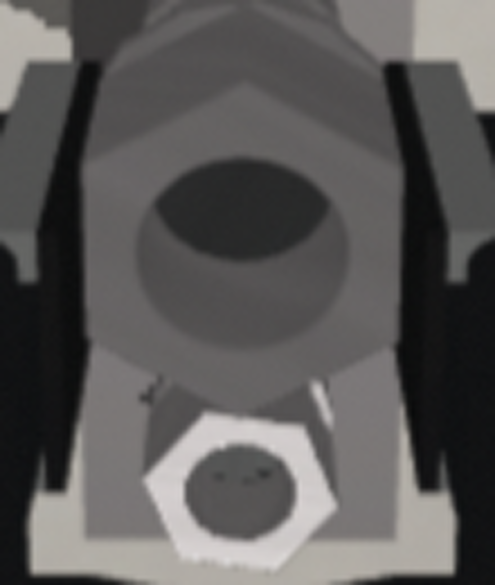

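```bash
python3 -c "
from h import *
o=[]
for n in ('w3','w4'):
    im=np.load(n+'.npz')['im'][:,:,::-1]
    o.append(cv2.resize(im[165:235,290:355],None,fx=6,fy=6,interpolation=cv2.INTER_CUBIC))
cv2.imwrite('pics/cmp.png',cv2.convertScaleAbs(cv2.hconcat(o),alpha=1.5))"
```

```text
(no output)
```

View pics/cmp.png

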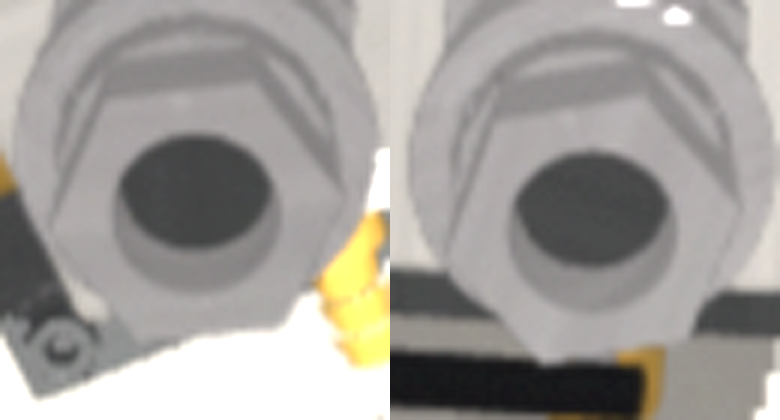

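send_rows(plan=[{"rx": 0, "ry": 0, "rz": 0, "x": -2.8, "y": 1, "z": -5, "claw": 0.15}, {"rx": 0, "ry": 0, "rz": 0, "x": 0, "y": 0, "z": -10, "claw": 0.15}, {"rx": 0, "ry": 0, "rz": 0, "x": 0, "y": 0, "z": -12, "claw": 0.15}, {"rx": 0, "ry": 0, "rz": 0, "x": 0, "y": 0, "z": -12, "claw": 0.15}, {"rx": 0, "ry": 0, "rz": 0, "x": 0, "y": 0, "z": -12, "claw": 0.15}, {"rx": 0, "ry": 0, "rz": 0, "x": 0, "y": 0, "z": -9, "claw": 0.15}, {"rx": 0, "ry": 0, "rz": 0, "x": 0, "y": 0, "z": -5, "claw": 0.15}, {"rx": 0, "ry": 0, "rz": 0, "x": 0, "y": 0, "z": -2, "claw": 0.15}, {"rx": 0, "ry": 0, "rz": 0, "x": 0, "y": 0, "z": 0, "claw": 0.15}, {"rx": 0, "ry": 0, "rz": 0, "x": 0, "y": 0, "z": 0, "claw": 0.15}])

```text
clock: 23.28
tcp_pos: [0.4658, -0.1763, 0.0342]
tool_rot: [0.0, 0.04, 0.999, -0.0]
contact_force: [-0.0, -0.0, -2.6]
opening: 0.0265
```

```bash
python3 st.py; python3 -c "
from h import *
c=cam('wrist');im=capture('wrist');np.savez('w18.npz',im=im,K=c[0],R=c[1],t=c[2])
cv2.imwrite('pics/w18.png',cv2.resize(im[100:300,250:400,::-1],None,fx=3,fy=3,interpolation=cv2.INTER_CUBIC))
crop('scene','pics/s18.png',250,180,360,280,6)"
```

```text
clock 23.275
tcp_pos [ 0.4658 -0.1763  0.0342]
tool_rot [ 3.000e-04  4.040e-02  9.992e-01 -1.000e-04]
contact_force [-0.0478 -0.0095 -2.6037]
ft_torque [ 0.0142 -0.047   0.0239]
opening 0.0265
joint_pos [-5.231e-01  2.788e-01 -4.232e-01  8.681e-01  1.000e-04 -4.423e-01]
```

View pics/w18.png

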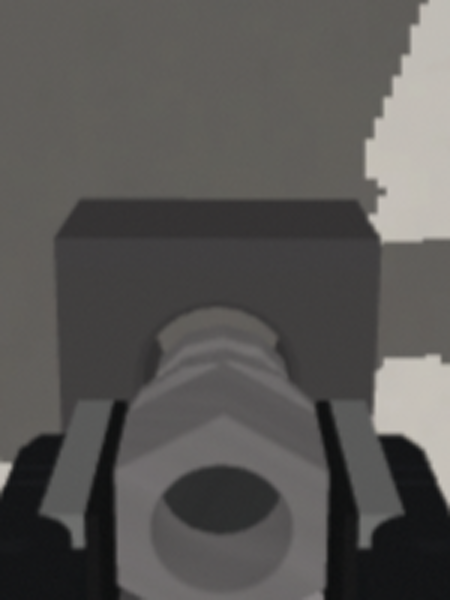

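View pics/s18.png

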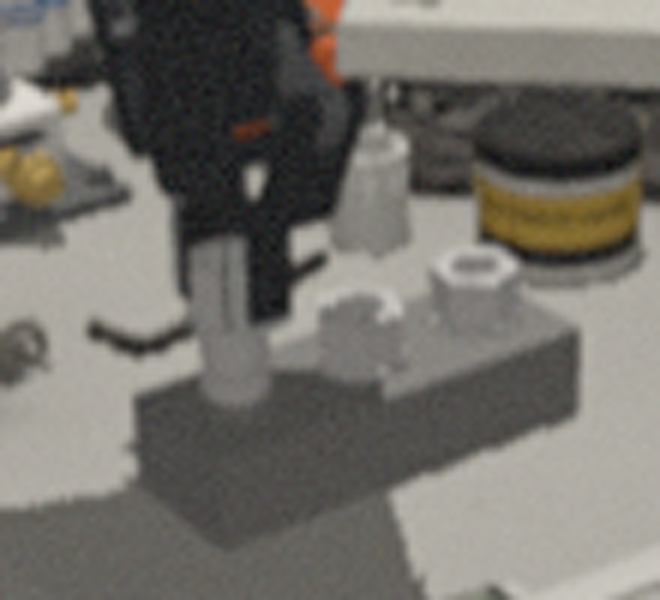

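```bash
python3 -c "
from h import *
from scipy.spatial.transform import Rotation as Rt
d=np.load('w18.npz');c=(d['K'],d['R'],d['t']);im=d['im'][:,:,::-1]
z=cv2.resize(im[190:250,285:365],None,fx=9,fy=9,interpolation=cv2.INTER_CUBIC)
z=cv2.convertScaleAbs(z,alpha=1.8)
th=np.linspace(0,2*np.pi,73)
def circ(x,y,zz,r,col):
    p=(proj(c,[[x+r*np.cos(t),y+r*np.sin(t),zz] for t in th])-[285,190]+.5)*9
    cv2.polylines(z,[p.astype(int)],True,col,1)
circ(.4661,-.1757,.035,.0133,(0,255,0))
q=np.array([3e-4,.0404,.9992,-1e-4]);T=Rt.from_quat(q[[1,2,3,0]]);n=np.array([.4658,-.1763,0])+T.apply([0,.0008,0])
circ(n[0],n[1],.0391,.012,(0,0,255))
cv2.imwrite('pics/w18a.png',z);print(n)"
```

```text
[ 4.65864586e-01 -1.75502611e-01 -1.40475378e-07]
```

View pics/w18a.png

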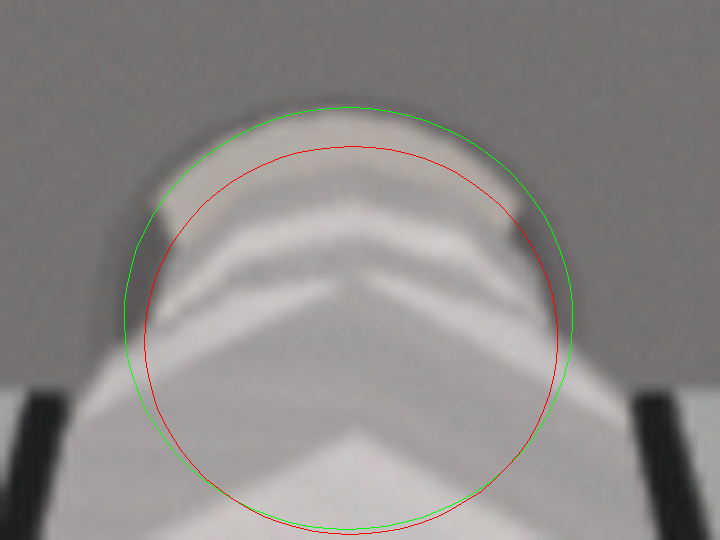

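send_rows(plan=[{"rx": 0, "ry": 0, "rz": 0, "x": -0.5, "y": -0.1, "z": -3, "claw": 0.15}, {"rx": 0, "ry": 0, "rz": 0, "x": 0, "y": 0, "z": -3, "claw": 0.15}, {"rx": 0, "ry": 0, "rz": 0, "x": 0, "y": 0, "z": -2, "claw": 0.15}])

```text
clock: 23.75
tcp_pos: [0.4653, -0.1764, 0.0258]
tool_rot: [0.0, 0.04, 0.999, -0.0]
contact_force: [0.8, 0.2, -1.7]
opening: 0.0267
```

```bash
python3 st.py
```

```text
clock 23.75
tcp_pos [ 0.4653 -0.1764  0.0258]
tool_rot [ 3.000e-04  4.040e-02  9.992e-01 -1.000e-04]
contact_force [ 0.7531  0.1681 -1.7125]
ft_torque [-0.0468 -0.096  -0.0003]
opening 0.0267
joint_pos [-5.238e-01  2.874e-01 -4.353e-01  8.474e-01  1.000e-04 -4.430e-01]
```

send_rows(plan=[{"rx": 0, "ry": 0, "rz": 0, "x": 0, "y": 0, "z": -3, "claw": 0.15}, {"rx": 0, "ry": 0, "rz": 0, "x": 0, "y": 0, "z": -3, "claw": 0.15}, {"rx": 0, "ry": 0, "rz": 0, "x": 0, "y": 0, "z": -2, "claw": 0.15}])

```text
clock: 24.12
tcp_pos: [0.4653, -0.1764, 0.0177]
tool_rot: [0.0, 0.04, 0.999, -0.0]
contact_force: [1.3, -0.6, -0.7]
opening: 0.027
```

send_rows(plan=[{"rx": 0, "ry": 0, "rz": 0, "x": 0, "y": 0, "z": -3, "claw": 0.15}, {"rx": 0, "ry": 0, "rz": 0, "x": 0, "y": 0, "z": -3, "claw": 0.15}, {"rx": 0, "ry": 0, "rz": 0, "x": 0, "y": 0, "z": -2, "claw": 0.15}])

```text
clock: 24.5
tcp_pos: [0.4653, -0.1764, 0.0097]
tool_rot: [0.0, 0.04, 0.999, -0.0]
contact_force: [1.9, -1.6, -0.9]
opening: 0.0269
```

```bash
python3 st.py;python3 -c "
from h import *
crop('scene','pics/s19.png',250,180,360,280,6)"
```

```text
clock 24.5
tcp_pos [ 0.4653 -0.1764  0.0097]
tool_rot [ 2.000e-04  4.040e-02  9.992e-01 -1.000e-04]
contact_force [ 1.9159 -1.6467 -0.8873]
ft_torque [-0.2447 -0.3596 -0.005 ]
opening 0.0269
joint_pos [-5.238e-01  3.060e-01 -4.557e-01  8.086e-01  1.000e-04 -4.430e-01]
```

View pics/s19.png

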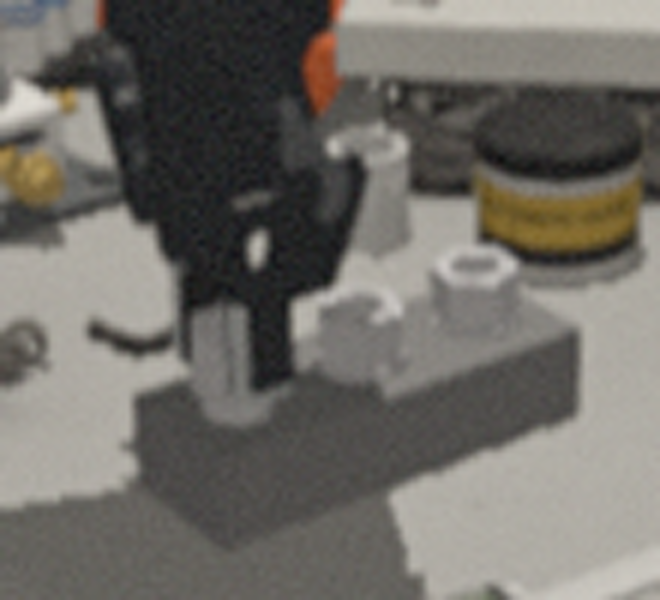

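send_rows(plan=[{"rx": 0, "ry": 0, "rz": 0, "x": 0.3, "y": -0.3, "z": -2, "claw": 0.15}, {"rx": 0, "ry": 0, "rz": 0, "x": 0, "y": 0, "z": -2, "claw": 0.15}, {"rx": 0, "ry": 0, "rz": 0, "x": 0, "y": 0, "z": -2, "claw": 0.15}])

```text
clock: 24.92
tcp_pos: [0.4653, -0.1765, 0.0037]
tool_rot: [-0.0, 0.04, 0.999, 0.0]
contact_force: [1.5, -0.3, -1.7]
opening: 0.0267
```

send_rows(plan=[{"rx": 0, "ry": 0, "rz": 0, "x": 0, "y": 0, "z": -1, "claw": 0.15}])

```text
clock: 25.05
tcp_pos: [0.4653, -0.1765, 0.0027]
tool_rot: [-0.0, 0.04, 0.999, 0.0]
contact_force: [1.1, -0.3, -1.7]
opening: 0.0268
```

send_rows(plan=[{"rx": 0, "ry": 0, "rz": 0, "x": 0, "y": 0, "z": -1, "claw": 0.15}])

```text
clock: 25.18
tcp_pos: [0.4653, -0.1765, 0.0018]
tool_rot: [0.0, 0.04, 0.999, 0.0]
contact_force: [0.8, -1.3, -1.2]
opening: 0.0266
```

```bash
python3 st.py
```

```text
clock 25.175
tcp_pos [ 0.4653 -0.1765  0.0018]
tool_rot [0.000e+00 4.040e-02 9.992e-01 1.000e-04]
contact_force [ 0.8461 -1.3258 -1.2464]
ft_torque [-0.1658 -0.2406  0.0372]
opening 0.0266
joint_pos [-5.240e-01  3.162e-01 -4.646e-01  7.901e-01  1.000e-04 -4.433e-01]
```

send_rows(plan=[{"rx": 0, "ry": 0, "rz": 0, "x": 0, "y": 0, "z": -0.8, "claw": 0.15}])

```text
clock: 25.3
tcp_pos: [0.4653, -0.1765, 0.0013]
tool_rot: [-0.0, 0.04, 0.999, 0.0]
contact_force: [-0.2, 1.0, 6.6]
opening: 0.0269
```

send_rows(plan=[{"rx": 0, "ry": 0, "rz": 0, "x": 0, "y": 0, "z": -0.8, "claw": 0.15}])

```text
clock: 25.42
tcp_pos: [0.4654, -0.1765, 0.0013]
tool_rot: [0.0, 0.04, 0.999, -0.0]
contact_force: [-3.0, 1.5, 13.7]
opening: 0.0268
```

```bash
python3 st.py;python3 -c "
from h import *
crop('scene','pics/s20.png',250,180,360,280,6)"
```

```text
clock 25.425
tcp_pos [ 0.4654 -0.1765  0.0013]
tool_rot [ 1.000e-04  4.040e-02  9.992e-01 -1.000e-04]
contact_force [-3.0162  1.5022 13.7418]
ft_torque [0.3053 0.6273 0.0252]
opening 0.0268
joint_pos [-0.524   0.3165 -0.4656  0.7883  0.     -0.4432]
```

View pics/s20.png

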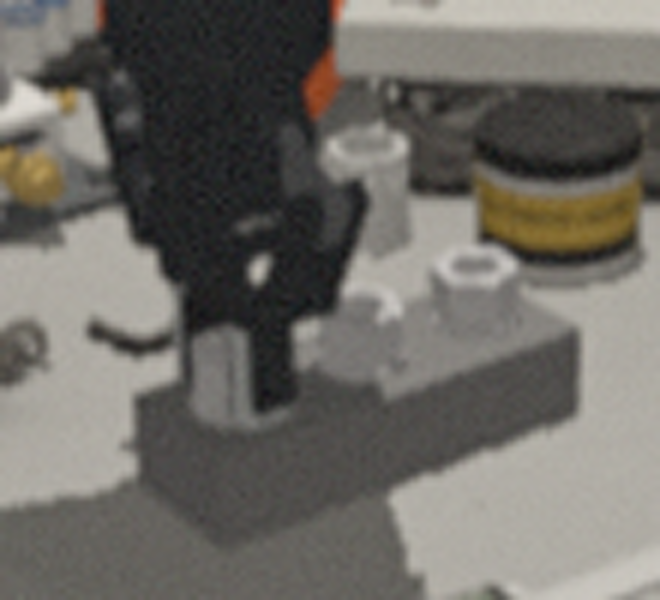

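send_rows(plan=[{"rx": 0, "ry": 0, "rz": 0, "x": 0, "y": 0, "z": 1.2, "claw": 0.2}, {"rx": 0, "ry": 0, "rz": 0, "x": 0, "y": 0, "z": 0, "claw": 0.35}, {"rx": 0, "ry": 0, "rz": 0, "x": 0, "y": 0, "z": 0, "claw": 0.45}, {"rx": 0, "ry": 0, "rz": 0, "x": 0, "y": 0, "z": 0, "claw": 0.55}, {"rx": 0, "ry": 0, "rz": 0, "x": 0, "y": 0, "z": 0, "claw": 0.6}, {"rx": 0, "ry": 0, "rz": 0, "x": 0, "y": 0, "z": 4, "claw": 0.6}, {"rx": 0, "ry": 0, "rz": 0, "x": 0, "y": 0, "z": 10, "claw": 0.6}, {"rx": 0, "ry": 0, "rz": 0, "x": 0, "y": 0, "z": 18, "claw": 0.6}, {"rx": 0, "ry": 0, "rz": 0, "x": 0, "y": 0, "z": 22, "claw": 0.6}, {"rx": 0, "ry": 0, "rz": 0, "x": 0, "y": 0, "z": 22, "claw": 0.6}, {"rx": 0, "ry": 0, "rz": 0, "x": 0, "y": 0, "z": 15, "claw": 0.6}, {"rx": 0, "ry": 0, "rz": 0, "x": 0, "y": 0, "z": 8, "claw": 0.6}])

```text
clock: 26.98
tcp_pos: [0.4658, -0.1768, 0.1016]
tool_rot: [0.001, 0.04, 0.999, -0.0]
contact_force: [-0.2, 0.0, -0.8]
opening: 0.0513
```

send_rows(plan=[{"rx": 0, "ry": 0, "rz": 0, "x": -10, "y": 0, "z": 10, "claw": 0.6}, {"rx": 0, "ry": 0, "rz": 0, "x": 0, "y": 0, "z": 0, "claw": 0.6}, {"rx": 0, "ry": 0, "rz": 0, "x": 0, "y": 0, "z": 0, "claw": 0.6}, {"rx": 0, "ry": 0, "rz": 0, "x": 0, "y": 0, "z": 0, "claw": 0.6}])

```text
clock: 27.48
tcp_pos: [0.4551, -0.1764, 0.1099]
tool_rot: [-0.0, 0.04, 0.999, 0.0]
contact_force: [0.2, -0.3, -0.2]
opening: 0.0504
```

```bash
python3 st.py;python3 -c "
from h import *
c=cam('wrist');im=capture('wrist');np.savez('w21.npz',im=im,K=c[0],R=c[1],t=c[2])
cv2.imwrite('pics/w21.png',im[:,:,::-1])
print(proj(c,[[.4661,-.1757,.057]]))
crop('scene','pics/s21.png',215,150,365,280,5)"
```

```text
clock 27.475
tcp_pos [ 0.4551 -0.1764  0.1099]
tool_rot [-4.000e-04  4.040e-02  9.992e-01  3.000e-04]
contact_force [ 0.1559 -0.3342 -0.244 ]
ft_torque [ 0.0402  0.0315 -0.0106]
opening 0.0504
joint_pos [-5.344e-01  1.930e-01 -3.307e-01  1.048e+00  1.000e-04 -4.536e-01]
[[324.46313609 212.45037304]]
```

View pics/w21.png

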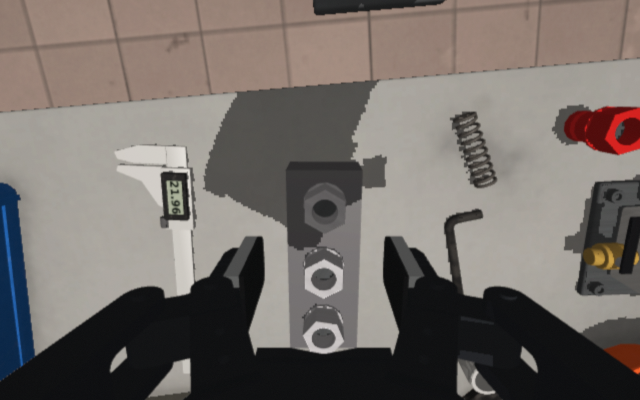

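View pics/s21.png

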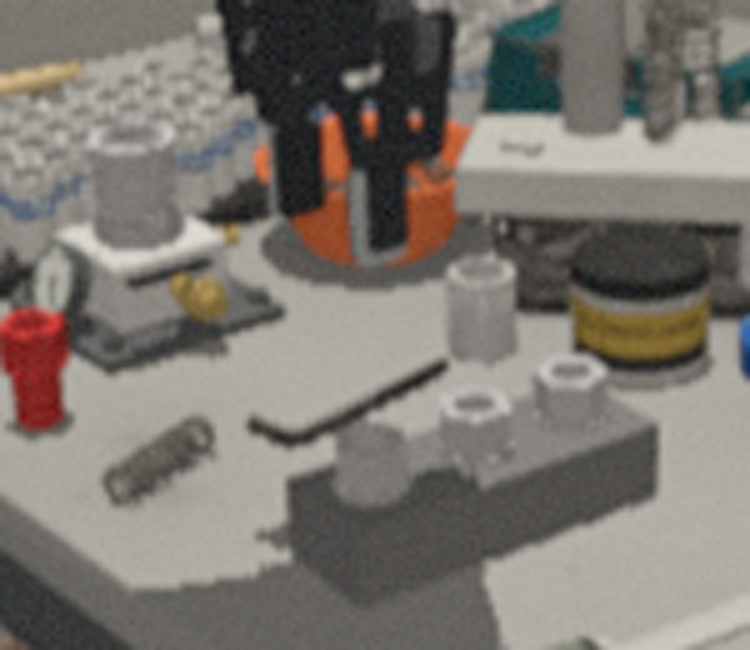

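```bash
python3 -c "
from workcell import order,monitor
print(monitor.read_state()['contact_force']); print(order.hand_in())"
```

```text
[ 0.20612548 -0.67476116  0.24615114]
the job is handed in; nothing more can be done
None
```

I took the nipple out of the coupling and stood it in the empty bore of the rack, then handed the job in at about 27.5 s. No verdict came back, but my last checks all point to success.

- **Turning the sleeve:** I gripped the sleeve from above and turned it anticlockwise under about 14 N. After about 1.1 rad the force dropped and it gave way.
- **Pushing it down:** I pushed it to its stop, with the wrist reading about 21 N at most. The wrist picture afterwards showed the nipple kicked up and the sleeve staying down.
- **Drawing out:** I gripped the nipple on two hexagon flats and drew it straight up; the force read about 4 N at most. The sleeve snapped back up.
- **Placing:** The nipple went into the bore with under 3 N of side force. The flange met the rack at the expected height (TCP z 1.3 mm); I then pressed it with about 14 N.

**Last checks:** In the final pictures the nipple stands upright in the bore in line with the two spares and at matching height. The sleeve lip is at its starting level, the bystanders in view look undisturbed, and the gripper is clear with about zero force. I judged these by eye and did not measure the nipple's centre offset or tilt after letting go.

**What disagreed:**
- **Fingertip position:** The fingertips stood about 40 mm behind the reported TCP, not at it as the description says. Because of this my first attempt closed lightly on the locked nipple at about 4 N instead of on the sleeve. I opened again and went lower.
- **Gripper opening:** It reads 1 to 2.5 mm too small.
- **Wrist camera offset:** An early 2 mm "camera offset" came from measuring the wrong edge of the nipple's hole, so I dropped it before placing.

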